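# Time a belt-drive pulley and clear its padlocks

### The job

Set the timing of the small belt drive and release it for service: swing its guard up, turn the pulley by its rim until the engraved mark faces the tip of the fixed pointer, and shut the guard fully again. Only then lift every padlock that hangs on the rail up and off its peg and set them all down in the shallow parts tray.

Things in the scene. Friction and masses are not known exactly. Their poses are not given: they have to be found in the camera images.
- guard_handle (a point): Centre of the guard's handle: a steel bar 10 mm thick along the drive's y axis, 70 mm free between two prongs that hold it 42 mm out from the guard's front upper edge. The guard is a grey sheet hood 172 mm deep, 184 wide, 46 high, open below, over the pulley; it swings up and back about its rear upper edge. The bar is 214 mm from the hinge, and 82 mm above the bench when shut.
- guard_hinge (a point): Centre of the guard's hinge line, 82 mm above the bench at the rear of the drive. Its axes are the drive's: x points from front (handle of the shut guard) to rear, y is the hinge line, z up.
- guard (a joint): Angle of the guard: 0 shut, grows as it is swung up, 1.57 upright, stop at 1.85. The hinge is stiff (friction 0.45 N m, about 4 N at the handle) and stays at any angle.
- pulley_axis (a point): On the vertical axis of the timing pulley, level with the rim's top, 66 mm above the bench. The pulley is an aluminium cup-shaped wheel lying flat: rim 130 mm outside, 106 mm inside diameter (wall 12 mm), open above, 36 mm deep inside; hub 30 mm across, ending 18 mm below the rim's top. Turns endlessly both ways, friction 0.06 N m, stays where left. Axes as guard_hinge.
- pulley: The timing pulley; origin at the centre of its underside, 22 mm above the bench. Its own y axis points to the engraved mark and turns with it.
- pulley_mark (a point): The engraved mark: a dark groove 4 mm wide across the top of the pulley rim; this point is its outer end, on the rim's outer upper edge, 65 mm from the axis. Turns with the pulley.
- pointer_tip (a point): Tip of the fixed pointer, a small steel cone on an aluminium post on the +y side of the drive, pointing at the pulley's axis; the tip is 66.5 mm from the axis, just outside the rim and level with its top. Axes as guard_hinge. Post and cone reach 73 mm above the bench.
- tray: Shallow open light grey parts tray, loose, 174 mm (x) by 236 mm (y), rim 20 mm high, floor 2 mm thick; origin at the centre of its underside.
- lock_1_c (a point): Centre of the block of a brass padlock, 20 (x) by 40 (y) by 40 mm (z), 0.15 kg; its closed steel shackle (8 mm rod, 36 mm wide in y) tops out 52 mm above this point (32 mm above the block); z is up through the shackle. At the start it hangs by the shackle on a peg, the block's underside 50 mm above the bench. None if absent.
- lock_2_c (a point): Centre of the block of a brass padlock, 20 (x) by 40 (y) by 40 mm (z), 0.15 kg; its closed steel shackle (8 mm rod, 36 mm wide in y) tops out 52 mm above this point (32 mm above the block); z is up through the shackle. At the start it hangs by the shackle on a peg, the block's underside 50 mm above the bench. None if absent.
- lock_3_c (a point): Centre of the block of a brass padlock, 20 (x) by 40 (y) by 40 mm (z), 0.15 kg; its closed steel shackle (8 mm rod, 36 mm wide in y) tops out 52 mm above this point (32 mm above the block); z is up through the shackle. At the start it hangs by the shackle on a peg, the block's underside 50 mm above the bench. None if absent.
- lock_4_c (a point): Centre of the block of a brass padlock, 20 (x) by 40 (y) by 40 mm (z), 0.15 kg; its closed steel shackle (8 mm rod, 36 mm wide in y) tops out 52 mm above this point (32 mm above the block); z is up through the shackle. At the start it hangs by the shackle on a peg, the block's underside 50 mm above the bench. None if absent.
- peg_1 (a point): On the centre line of peg 1 of the lock rail, 110 mm above the bench, where padlock 1 hangs if present. Pegs are 8 mm rods reaching 26 mm past this point toward this frame's -x, the tip turned up by 8 mm: raise a padlock 9 to 15 mm (16 is the play in the shackle), then draw it 35 mm or more toward -x. Pegs are 85 mm apart in y; the rail behind is 116 mm high.
- peg_2 (a point): On the centre line of peg 2 of the lock rail, 110 mm above the bench, where padlock 2 hangs if present. Pegs are 8 mm rods reaching 26 mm past this point toward this frame's -x, the tip turned up by 8 mm: raise a padlock 9 to 15 mm (16 is the play in the shackle), then draw it 35 mm or more toward -x. Pegs are 85 mm apart in y; the rail behind is 116 mm high.
- peg_3 (a point): On the centre line of peg 3 of the lock rail, 110 mm above the bench, where padlock 3 hangs if present. Pegs are 8 mm rods reaching 26 mm past this point toward this frame's -x, the tip turned up by 8 mm: raise a padlock 9 to 15 mm (16 is the play in the shackle), then draw it 35 mm or more toward -x. Pegs are 85 mm apart in y; the rail behind is 116 mm high.
- peg_4 (a point): On the centre line of peg 4 of the lock rail, 110 mm above the bench, where padlock 4 hangs if present. Pegs are 8 mm rods reaching 26 mm past this point toward this frame's -x, the tip turned up by 8 mm: raise a padlock 9 to 15 mm (16 is the play in the shackle), then draw it 35 mm or more toward -x. Pegs are 85 mm apart in y; the rail behind is 116 mm high.
Mind the look-alikes: they are no part of the job. What is shaped like the part that bears lock_3_c but blue or red is not meant.

How it is judged:
By the outcome, as a careful person would: the job done as asked, in the order asked, and still so for the second after the job is handed in, with the robot touching nothing.
Of lock_1, lock_2, lock_3, lock_4 only 2 to 4 are there at a start; the rules pass over those that are not, and their reading is None.
At some moment in a run one of tray may be knocked a few centimetres aside while the robot is not near it.
Once in a run the grip may slacken for a moment while it holds something.
It also fails if it takes over 210 s, if anything falls off the work surface, if the arm or the gripper's body presses on something with over 40 N, if the wrist force passes 120 N, or if a joint passes its speed limit or range.

### The arm

A 7-joint arm with a two-finger parallel gripper is mounted at the origin on a cart in front of the work surface, level with it; the furniture and walls round the work are solid. World frame = base frame: x ahead of the robot, y to its left, z up, the work surface at z = 0. Lengths are in mm, angles in rad, forces in N, time in s.
With the tool pointing down it reaches from about 425 to 875 mm from the base axis. Payload 4.7 kg.
Tool frame: the origin (TCP) lies at the very end of the fingers, on their centre line; the grasp point (between the pads) lies 19 mm behind it (grip_depth is the distance from the TCP to the grasp point, in mm); z points along the fingers, y is the direction in which the jaws open and shut (so a half turn about z gives the same grasp; the last joint's range is limited). The gripper opens to 85 mm and grips with 20 to 120 N. Pads are 22 mm wide; open, the fingers measure 114 mm over their backs; the gripper's body (76 mm by 85 mm) begins 54 mm behind the grasp point. The pads swing forward as they close: fully open they stand 13 mm farther back than shut.
Start: joints at [1.128, 0.321, -0.07, 1.45, 0.023, 1.371, -0.057], TCP at [286.685, -583.384, 231.349] pointing down, gripper open.
Joint ranges: [-2.86, 2.86], [-0.3, 2.09], [-1.38, 1.24], [0.06, 2.45], [-1.56, 4.7], [0.09, 2.05], [-2.69, 2.69]. Speed limits (rad/s): [2.57, 2.57, 3.14, 3.14, 3.14, 3.14, 3.14].

### API

Orientations are given as a rotation vector (axis times angle).
In Python, from station import * gives the robot as it stands. The module is installed in compiled form; this text tells all that it offers.
- The arm moves only by the shell command python3 -m crank 'ROWS' [FORCE]. ROWS is JSON, a list that holds one entry, the list of rows, each a list of 7 numbers: the closure, from 0 (fully open) to 1 (shut), then the shift along the tool's x, y, z in cm, then the turn, a rotation vector about the tool's x, y, z in degrees. In form: [[[jaw, x, y, z, wx, wy, wz], ...]]. A call has 1 to 8 rows; each row shifts and turns the commanded pose from where the row before left it, along the tool's axes as they then stand; what a row does not reach is not made up. A row lasts 1/10 s, in which the tool goes at most 50 mm and 8.59 degrees, less where a joint would pass 70% of its speed; a pose out of reach is approached as far as the arm can. A call is refused whole if a number of a shift passes 5 or a number of a turn 8.59, either way. A call with a gripper value outside its range is refused whole. The fingers move at their own pace and stop on an object; FORCE is the grip in N (left out, the last holds). Time passes only in rows, so rows that do not move let the fingers close. It gives the time, the measured TCP pose, the force and the opening at its end, in the units of the state.
- observe(): the state, without advancing time (a new reading comes with each control period).
- read_camera(name): name is "side" or "top"; returns (picture, depth): 400x640x3 uint8, red, green, blue; 400x640 float32, mm along the optical axis (not along the pixel's ray), 0 where there is no reading.
- get_calibration(name): a dict with "intrinsics" (3x3 intrinsics, pixels), "k1" (the pictures are not rectified: a ray, as slopes to the right and down, at radius r is drawn at 1 + k1 r^2 times it, then the intrinsics apply), "eye" and "rotation" of the camera in the world. Camera axes: x right, y up, looking along -z (the intrinsics and any distortion apply to the point x, -y, -z); pixel columns grow to the right and rows downward; lengths in mm; the calibration is good to about 2 mm. A picture is of the moment at which its call begins. get_calibration takes no time and is no camera call.
- hand_in(): hands the job in, once; it reports no verdict.
The state is a dict: "clock": time; "joints": joint angles; "qd": joint speeds; "tau": joint torques, N m; "eef_pos": TCP position; "ee_rot": TCP orientation; "ft_force": force on the tool from outside, world axes, zero at the start; "moment": the same for the moment, N m; "finger_gap": opening from 0.0 (shut) to 1.0 (fully open).
Only numpy, scipy, OpenCV 4.12 (cv2) and the standard library are available. Lean on these libraries where they do the work, as an engineer would, in place of code of your own. Each camera call takes 0.05 s, during which the arm holds its last target.

## Working session

There is one attempt and no reset: what is moved stays moved. The work goes in short steps, Python scripts to look and compute and a shell command to move; the robot and the scene stay as the last step left them, time stands still between calls to the robot, and variables do not carry over. Pictures are saved under pics/ and viewed, and the job is handed in when it is done.

```bash
mkdir -p pics; ls; python3 - <<'E'
from station import *
import cv2,numpy as np
print(observe())
for n in("side","top"):
    c=get_calibration(n);print(n,c)
    p,d=read_camera(n)
    cv2.imwrite(f"pics/{n}0.png",p[:,:,::-1]);np.save(f"{n}0.npy",d)
E
```

```text
pics
{'clock': 0.0, 'joints': array([ 1.12809573,  0.32183453, -0.07008798,  1.45167459,  0.02260559,
        1.37078196, -0.0568863 ]), 'qd': array([ 1.92011350e-04,  3.43014413e-05,  3.53164127e-04, -3.29489006e-04,
        1.19844818e-05, -1.50849968e-04, -2.17474056e-04]), 'tau': array([-7.42704997e-04, -4.93581498e+01, -3.82595574e-01, -3.14333546e+01,
        1.29652579e-02,  1.13996040e-02,  6.39089464e-06]), 'eef_pos': array([ 286.42250714, -582.89790537,  230.21623127]), 'ee_rot': array([-3.05819940e+00, -7.10976721e-01,  8.34272213e-04]), 'ft_force': array([0.0504929 , 0.03082976, 0.45461233]), 'moment': array([-0.0123816 , -0.00017563,  0.00357896]), 'finger_gap': 1.003034688426078}
side {'intrinsics': array([[365.24895308,   0.        , 322.01432915],
       [  0.        , 365.24895308, 199.3652911 ],
       [  0.        ,   0.        ,   1.        ]]), 'k1': -0.05639471594366413, 'eye': array([368.3118027 , 672.33612977, 538.29870773]), 'rotation': array([ 0.22138767, -1.40958963, -2.53658752])}
top {'intrinsics': array([[395.44495491,   0.        , 323.98441941],
       [  0.        , 395.44495491, 203.26055194],
       [  0.        ,   0.        ,   1.        ]]), 'k1': -0.08544253306346233, 'eye': array([ 424.91383512,   -9.55342368, 1002.8086115 ]), 'rotation': array([ 0.10511395, -0.15149483, -1.59448738])}
```

View pics/side0.png

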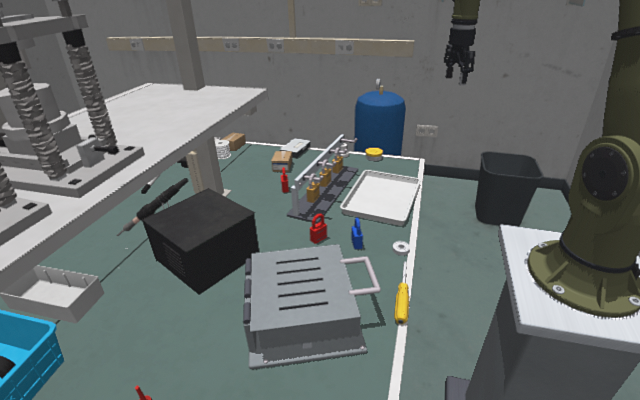

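View pics/top0.png

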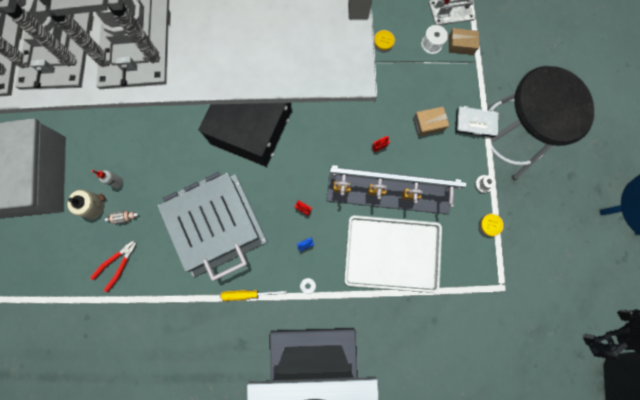

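```bash
cat > h.py <<'E'
from station import *
import cv2,numpy as np
from scipy.spatial.transform import Rotation as R
def cal(n):
    c=get_calibration(n); return c["intrinsics"],c["k1"],np.array(c["eye"]),R.from_rotvec(c["rotation"]).as_matrix()
def ray(n,u,v):
    K,k1,e,M=cal(n)
    a=np.array([(u-K[0,2])/K[0,0],(v-K[1,2])/K[1,1]])
    s=a.copy()
    for _ in range(20): s=a/(1+k1*(s@s))
    d=np.array([s[0],-s[1],-1.0]); return e,M@d   # depth param t = mm along axis
def onz(n,u,v,z):
    e,d=ray(n,u,v); t=(z-e[2])/d[2]; return e+t*d
def bydepth(n,u,v,D):
    e,d=ray(n,u,v); return e+D[int(round(v)),int(round(u))]*d
def proj(n,P):
    K,k1,e,M=cal(n); p=M.T@(np.asarray(P,float)-e); s=np.array([p[0],-p[1]])/-p[2]
    s=s*(1+k1*(s@s)); return np.array([K[0,0]*s[0]+K[0,2],K[1,1]*s[1]+K[1,2]])
def two(a,b):
    (e1,d1),(e2,d2)=ray(*a),ray(*b); A=np.stack([d1,-d2],1); t=np.linalg.lstsq(A,e2-e1,rcond=None)[0]
    p,q=e1+t[0]*d1,e2+t[1]*d2; return (p+q)/2,np.linalg.norm(p-q)
def cloud(n,D):
    K,k1,e,M=cal(n); H,W=D.shape; u,v=np.meshgrid(np.arange(W),np.arange(H))
    pts=np.stack([u.ravel(),v.ravel()],1).astype(np.float64)
    un=cv2.undistortPoints(pts[:,None],K,np.array([k1,0,0,0.]))[:,0]
    d=np.stack([un[:,0],-un[:,1],-np.ones(len(un))],1)@M.T
    return (e+d*D.reshape(-1,1)).reshape(H,W,3)
def crop(n,name,x0,y0,x1,y1,s):
    p,d=read_camera(n); c=cv2.resize(p[y0:y1,x0:x1],None,fx=s,fy=s,interpolation=cv2.INTER_CUBIC)
    cv2.imwrite(f"pics/{name}.png",c[:,:,::-1]); np.save(f"{name}_d.npy",d); np.save(f"{name}_p.npy",p); return p,d
def st():
    o=observe(); print("t",round(o["clock"],2),"tcp",o["eef_pos"].round(1),"q",o["joints"].round(2),"F",o["ft_force"].round(1),"gap",round(o["finger_gap"],3))
    print(R.from_rotvec(o["ee_rot"]).as_matrix().round(3).tolist())
E
python3 - <<'E'
from h import *
import cv2
for n,b,s in(("side",(270,130,430,260),5),("top",(150,150,280,290),4),("top",(320,155,480,295),5)):
    p=cv2.imread(f"pics/{n}0.png")[b[1]:b[3],b[0]:b[2]]
    p=cv2.resize(p,None,fx=s-0.3 if s==5 else s,fy=s-0.3 if s==5 else s,interpolation=cv2.INTER_CUBIC)
    cv2.imwrite(f"pics/{n}0_{b[0]}.png",p);print(p.shape)
st()
E
```

```text
(611, 752, 3)
(560, 520, 3)
(658, 752, 3)
t 0.1 tcp [ 286.5 -582.9  230.3] q [ 1.13  0.32 -0.07  1.45  0.02  1.37 -0.06] F [-0.2  0.1 -0.3] gap 0.998
[[0.897, 0.441, -0.001], [0.441, -0.897, 0.001], [-0.0, -0.002, -1.0]]
```

```bash
ls pics
```

```text
side0.png
side0_270.png
top0.png
top0_150.png
top0_320.png
```

```bash
rm pics/*_*.png; python3 - <<'E'
import cv2
for n,b,s in(("side",(270,130,430,260),4.5),("top",(150,150,280,290),4),("top",(320,155,480,295),4)):
    p=cv2.imread(f"pics/{n}0.png")[b[1]:b[3],b[0]:b[2]]
    p=cv2.resize(p,None,fx=s,fy=s,interpolation=cv2.INTER_CUBIC)
    cv2.imwrite(f"pics/{n}0_{b[0]}.png",p);print(p.shape)
E
```

```text
(585, 720, 3)
(560, 520, 3)
(560, 640, 3)
```

View pics/side0_270.png

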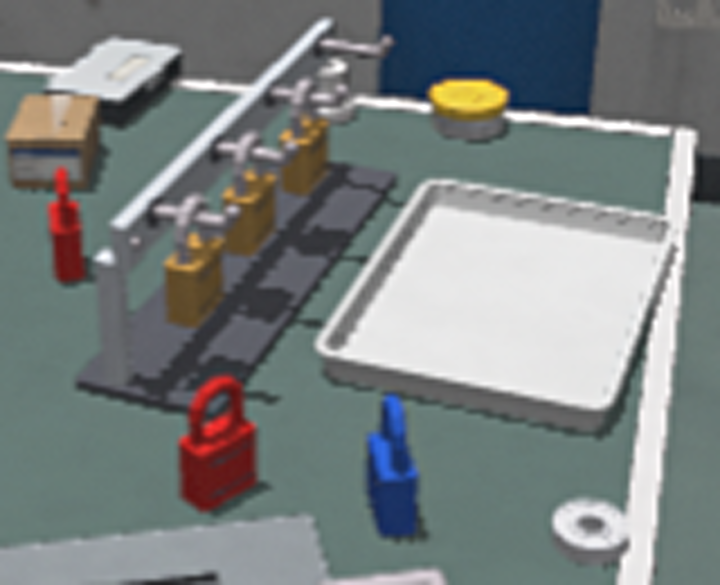

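View pics/top0_150.png

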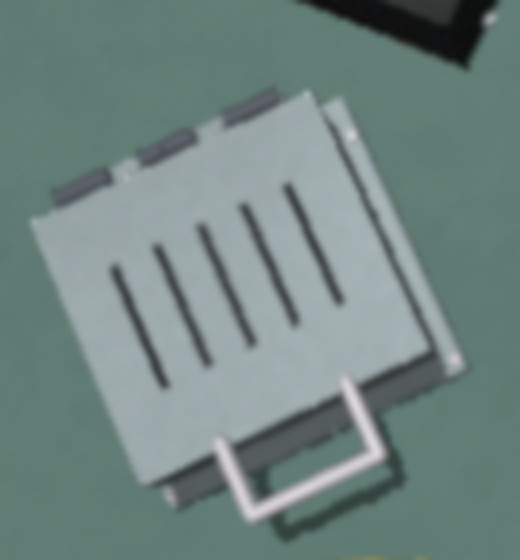

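View pics/top0_320.png

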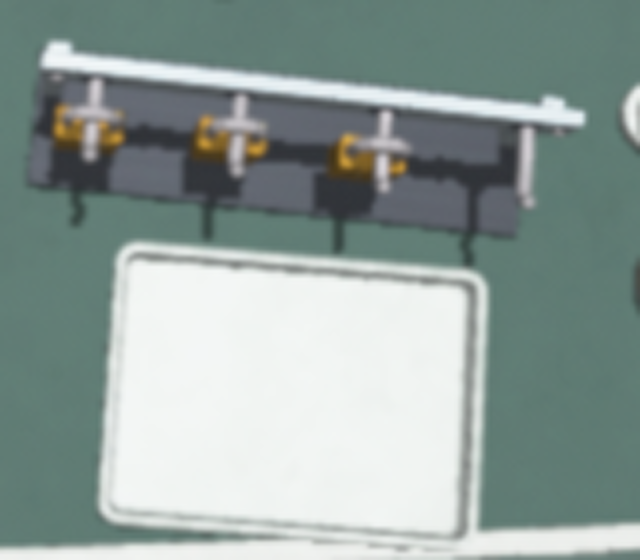

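```bash
python3 - <<'E'
from h import *
D=np.load("top0.npy"); C=cloud("top",D); S=cloud("side",np.load("side0.npy"))
f=lambda x,y:(150+(x+.5)/4-.5,150+(y+.5)/4-.5)
P={}
for k,c in dict(RL=(32,220),RR=(310,93),FR=(435,352),FL=(145,485),hl=(252,515),hr=(378,455)).items():
    P[k]=onz("top",*f(*c),82); print(k,P[k].round(1))
x=lambda a,b:np.degrees(np.arctan2(*(P[b]-P[a])[[1,0]])).round(2), np.linalg.norm(P[b]-P[a]).round(1)
for a,b in(("FL","RL"),("FR","RR"),("RR","RL"),("FR","FL"),("hr","hl")): print(a,b,x[0](a,b) if 0 else (np.degrees(np.arctan2(*(P[b]-P[a])[[1,0]])).round(2), np.linalg.norm(P[b]-P[a]).round(1)))
print("handle depth pts",[C[int(f(*c)[1]),int(f(*c)[0])].round(1) for c in((300,490),(315,485),(330,478))])
print("hood top",C[220,200],C[200,190], "side",S[300,300],S[270,300])
# locks
g=lambda x,y:(320+(x+.5)/4-.5,155+(y+.5)/4-.5)
p=cv2.imread("pics/top0.png")
for c in((93,128),(240,140),(385,152),(527,130)):
    u,v=g(*c); print("lock",(round(u,1),round(v,1)),onz("top",u,v,110).round(1),C[int(v+.5),int(u+.5)].round(1))
E
```

```text
RL [582.5 355.2  82. ]
RR [655.2 190.2  82. ]
FR [498.8 115.9  82. ]
FL [426. 284.  82.]
hl [407.7 221.7  82. ]
hr [440.2 149.1  82. ]Traceback (most recent call last):
  File "<stdin>", line 7, in <module>
NameError: name 'b' is not defined
```

```bash
python3 - <<'E'
from h import *
D=np.load("top0.npy"); C=cloud("top",D); S=cloud("side",np.load("side0.npy"))
f=lambda x,y:(150+(x+.5)/4-.5,150+(y+.5)/4-.5)
P={}
for k,c in dict(RL=(32,220),RR=(310,93),FR=(435,352),FL=(145,485),hl=(252,515),hr=(378,455)).items():
    P[k]=onz("top",*f(*c),82)
for a,b in(("FL","RL"),("FR","RR"),("RR","RL"),("FR","FL"),("hr","hl")): print(a,b,(np.degrees(np.arctan2(*(P[b]-P[a])[[1,0]])).round(2), np.linalg.norm(P[b]-P[a]).round(1)))
print("handle depth pts",[C[int(f(*c)[1]),int(f(*c)[0])].round(1) for c in((300,490),(315,485),(330,478))])
print("hood top",C[220,200],C[200,190], "side",S[300,300],S[270,300])
g=lambda x,y:(320+(x+.5)/4-.5,155+(y+.5)/4-.5)
for c in((93,128),(240,140),(385,152),(527,130)):
    u,v=g(*c); print("lock",(round(u,1),round(v,1)),onz("top",u,v,110).round(1),C[int(v+.5),int(u+.5)].round(1))
m=(C[:,:,2]>78)&(C[:,:,2]<92); m[:150]=0;m[300:]=0;m[:,:150]=0;m[:,275:]=0
ys,xs=np.nonzero(m);print(len(ys), np.median(C[m][:,2]))
r=cv2.minAreaRect(C[(C[:,:,2]>70)&m][:,:2].astype(np.float32));print(r)
p=cv2.cvtColor(cv2.imread("pics/top0.png"),cv2.COLOR_BGR2HSV)
w=((p[:,:,2]>200)&(p[:,:,1]<40)); w[:200]=0;w[292:]=0;w[:,:335]=0;w[:,450:]=0
q=[onz("top",a,b,20)[:2] for b,a in zip(*np.nonzero(w))]; print("tray",cv2.minAreaRect(np.array(q,np.float32)))
E
```

```text
FL RL (np.float64(24.48), np.float64(171.9))
FR RR (np.float64(25.4), np.float64(173.2))
RR RL (np.float64(113.76), np.float64(180.3))
FR FL (np.float64(113.39), np.float64(183.2))
hr hl (np.float64(114.12), np.float64(79.6))
handle depth pts [array([421.6, 195. ,  84.4]), array([426. , 185.5,  86.1]), array([428. , 176.4,  85.6])]
hood top [543.2378107  252.50759091  83.45205868] [592.13449063 278.5705514   79.41324405] side [526.48464803 279.57223982  84.61025236] [549.72305106 210.97590102  84.09973434]
lock (342.9, 186.6) [609.  -82.9 110. ] [607.8 -83.  111.4]
lock (379.6, 189.6) [ 599.9 -167.9  110. ] [ 598.6 -168.3  112.1]
lock (415.9, 192.6) [ 590.8 -252.5  110. ] [ 589.3 -251.8  113.4]
lock (451.4, 187.1) [ 602.  -338.2  110. ] [ 601.9 -336.7  111.8]
6251 83.31971408843651
((558.37548828125, 186.5339813232422), (252.4364471435547, 294.9895935058594), 25.275737762451172)Traceback (most recent call last):
  File "<stdin>", line 18, in <module>
  File "h.py", line 13, in onz
    e,d=ray(n,u,v); t=(z-e[2])/d[2]; return e+t*d
        ~~~^^^^^^^
  File "h.py", line 7, in ray
    K,k1,e,M=cal(n)
             ~~~^^^
  File "h.py", line 5, in cal
    c=get_calibration(n); return c["intrinsics"],c["k1"],np.array(c["eye"]),R.from_rotvec(c["rotation"]).as_matrix()
ValueError: time passes only in moves, steps and waits
```

```bash
python3 -m crank '[[[0.3,4.5,-0.6,0,0,0,-4],[0.3,4.5,-0.8,0,0,0,-4],[0.3,4.4,-0.9,0,0,0,-4],[0.3,4.4,-0.9,0,0,0,-4],[0.3,4.3,-0.9,0,0,0,-4],[0.3,4.2,-0.9,0,0,0,-4],[0.3,4.2,-0.9,0,0,0,-4],[0.3,4.1,-0.9,0,0,0,-4]]]'; sed -i 's/^def cal(n):/import functools\n@functools.lru_cache(None)\ndef cal(n):/' h.py; cat >> h.py <<'E'
def go(P=None,yaw=None,Rt=None):
    """print shift (tool cm) to P and turn (tool deg) so tool y lies at world angle yaw (deg, mod 180), z down"""
    o=observe(); M=R.from_rotvec(o["ee_rot"]).as_matrix()
    if P is not None: print("shift cm",(M.T@(np.asarray(P,float)-o["eef_pos"])/10).round(2))
    if yaw is not None:
        a=np.radians(yaw); c=[]
        for s in(1,-1):
            y=np.array([np.cos(a),np.sin(a),0])*s; z=np.array([0,0,-1.]); T=np.stack([np.cross(y,z),y,z],1)
            c.append(np.degrees(R.from_matrix(M.T@T).as_rotvec()).round(2))
        print("turn deg",*c)
E
python3 -c "
from h import *
st(); go([424,185.4,160],24.1)"
```

```text
clock: 0.9
eef_pos: [505.5, -311.6, 230.8]
ee_rot: [-2.742, -1.532, 0.0]
ft_force: [0.6, 0.0, 1.0]
finger_gap: 0.701
t 0.9 tcp [ 505.5 -311.6  230.8] q [ 0.79  0.22 -0.33  1.59  0.07  1.35 -0.1 ] F [0.6 0.  1. ] gap 0.701
[[0.525, 0.851, -0.0], [0.851, -0.525, 0.0], [0.0, -0.001, -1.0]]
shift cm [ 38.04 -33.01   7.11]
turn deg [-3.000e-02 -2.000e-02 -5.574e+01] [-3.0000e-02  3.0000e-02  1.2426e+02]
```

```bash
python3 -m crank '[[[0.3,4.1,-0.9,0,0,0,-4],[0.3,4.0,-0.9,0,0,0,-4],[0.3,4.0,-0.9,0,0,0,-4],[0.3,3.9,-0.9,0,0,0,-4],[0.3,3.9,-0.9,0,0,0,-4],[0.3,3.8,-0.9,0,0,0,-4],[0.3,3.8,-0.9,0,0,0,-4],[0.3,3.7,-0.9,0,0,0,-4]]]';python3 -m crank '[[[0.3,3.6,-1,0,0,0,-4],[0.3,3.6,-1,0,0,0,-4],[0.3,3.5,-1,0,0,0,-4],[0.3,3.4,-1,0,0,0,-4],[0.3,3.4,-1,0,0,0,-4],[0.3,3.3,-1,0,0,0,-4],[0.3,0,0,0,0,0,0]]]'
python3 -c "
from h import *
st(); go([424,185.4,160],24.1); go([424,185.4,63])"
```

```text
clock: 1.7
eef_pos: [532.4, 2.8, 230.9]
ee_rot: [-2.214, -2.228, 0.0]
ft_force: [1.4, 0.0, 0.5]
finger_gap: 0.698
clock: 2.4
eef_pos: [435.0, 198.9, 231.4]
ee_rot: [-1.693, -2.646, -0.0]
ft_force: [0.1, -0.5, 0.1]
finger_gap: 0.701
t 2.4 tcp [435.  198.9 231.4] q [ 0.33 -0.02 -0.79  1.84 -0.02  1.32 -0.02] F [ 0.1 -0.5  0.1] gap 0.701
[[-0.419, 0.908, -0.0], [0.908, 0.419, 0.0], [0.001, -0.0, -1.0]]
shift cm [-0.77 -1.56  7.14]
turn deg [-0.02 -0.03  0.66] [ 5.0000e-02 -2.0000e-02 -1.7934e+02]
shift cm [-0.77 -1.56 16.84]
```

```bash
python3 -m crank '[[[0.65,-0.8,-1.6,4,0,0,0.7],[0.65,0,0,4,0,0,0],[0.65,0,0,2,0,0,0],[0.65,0,0,0,0,0,0]]]' 40
python3 - <<'E'
from h import *
st(); go([424,185.4,63],24.1)
p,d=crop("side","s1",180,100,460,300,2.8)
p,d=crop("top","t1",150,150,290,290,4)
E
```

```text
clock: 2.8
eef_pos: [424.6, 178.7, 128.4]
ee_rot: [-1.721, -2.623, 0.007]
ft_force: [-0.1, 0.4, -0.8]
finger_gap: 0.348
t 2.8 tcp [424.6 178.7 128.4] q [ 0.33  0.04 -0.79  2.    0.03  1.12 -0.06] F [-0.1  0.4 -0.8] gap 0.348
[[-0.398, 0.917, -0.006], [0.917, 0.398, -0.002], [0.001, -0.006, -1.0]]
shift cm [0.63 0.25 6.54]
turn deg [-0.36 -0.06 -0.62] [-9.0000e-02  5.6000e-01  1.7938e+02]
```

View pics/s1.png

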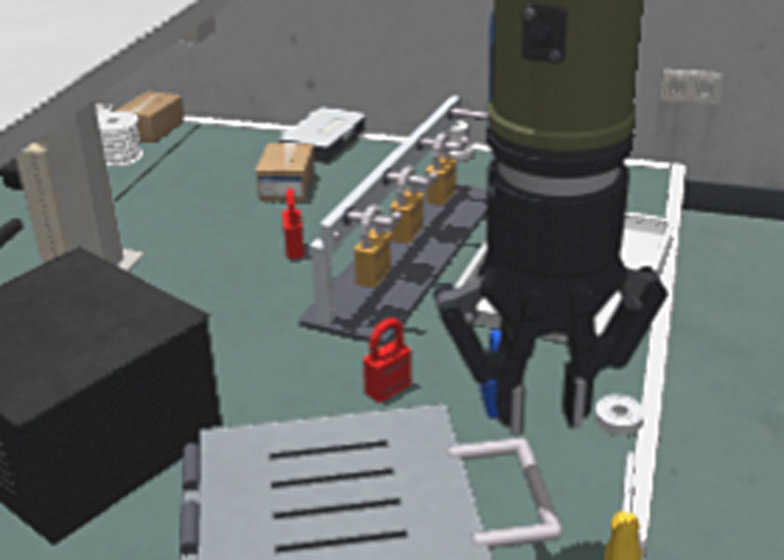

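View pics/t1.png

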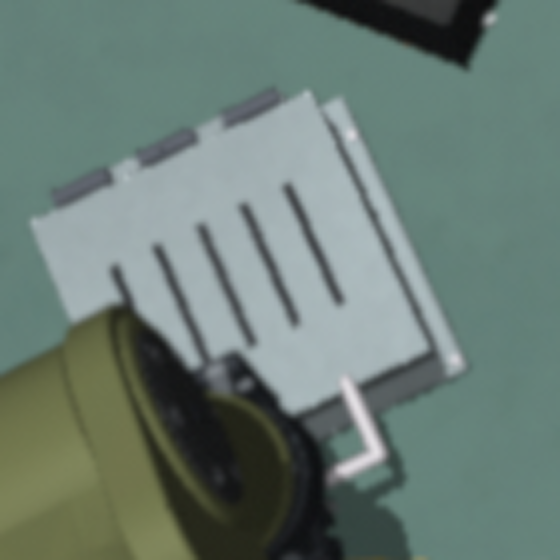

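```bash
python3 -m crank '[[[0.65,0.6,0.3,3,0,0,-0.6],[0.65,0,0,2.5,0,0,0],[0.65,0,0,1,0,0,0],[0.65,0,0,0,0,0,0]]]' 40
python3 - <<'E'
from h import *
st(); go([424,185.4,63],24.1)
p,d=crop("side","s2",260,180,460,340,3.5)
E
```

```text
clock: 3.3
eef_pos: [427.5, 186.6, 66.3]
ee_rot: [-1.709, -2.635, 0.001]
ft_force: [-0.4, 0.2, 0.1]
finger_gap: 0.35
t 3.3 tcp [427.5 186.6  66.3] q [ 0.29  0.15 -0.8   2.06  0.13  0.98 -0.15] F [-0.4  0.2  0.1] gap 0.35
[[-0.408, 0.913, -0.001], [0.913, 0.408, -0.0], [0.0, -0.001, -1.0]]
shift cm [ 0.04 -0.37  0.33]
turn deg [-0.05 -0.02 -0.03] [-3.0000e-02  8.0000e-02  1.7997e+02]
```

View pics/s2.png

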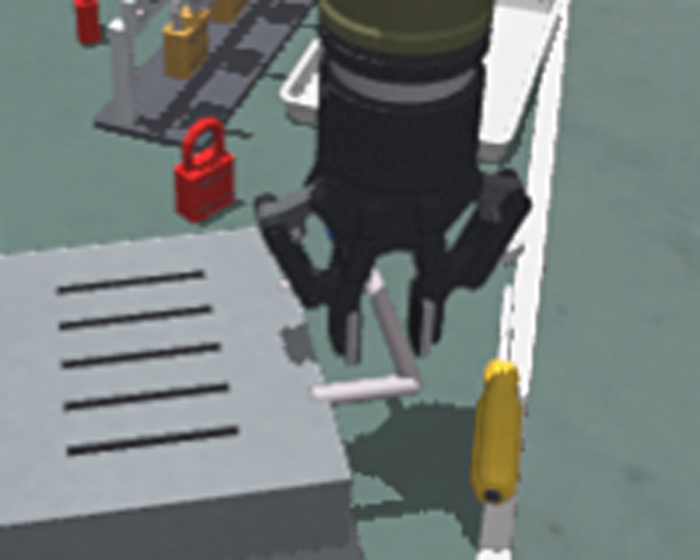

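```bash
python3 -m crank '[[[0.65,0,-0.3,0.3,0,0,0],[1,0,0,0,0,0,0],[1,0,0,0,0,0,0],[1,0,0,0,0,0,0],[1,0,0,0,0,0,0]]]' 30
python3 - <<'E'
from h import *
st()
E
```

```text
clock: 3.85
eef_pos: [424.6, 185.1, 64.1]
ee_rot: [1.709, 2.635, -0.002]
ft_force: [-2.5, -1.8, 6.3]
finger_gap: 0.101
t 3.85 tcp [424.6 185.1  64.1] q [ 0.29  0.15 -0.8   2.06  0.13  0.98 -0.15] F [-2.5 -1.8  6.3] gap 0.101
[[-0.408, 0.913, -0.001], [0.913, 0.408, -0.001], [-0.001, -0.001, -1.0]]
```

```bash
python3 -m crank '[[[1,0,0.12,-2.24,0,0,0],[1,0,0.35,-2.21,0,0,0],[1,0,0.58,-2.16,0,0,0],[1,0,0,0,0,0,0]]]' 30
python3 - <<'E'
from h import *
st()
p,d=crop("side","s3",230,80,460,280,3)
E
```

```text
clock: 4.25
eef_pos: [434.0, 189.3, 131.3]
ee_rot: [1.709, 2.635, -0.003]
ft_force: [-4.1, -2.7, 1.5]
finger_gap: 0.101
t 4.25 tcp [434.  189.3 131.3] q [ 0.32  0.07 -0.8   1.98  0.06  1.12 -0.09] F [-4.1 -2.7  1.5] gap 0.101
[[-0.408, 0.913, -0.001], [0.913, 0.408, -0.002], [-0.002, -0.002, -1.0]]
```

View pics/s3.png

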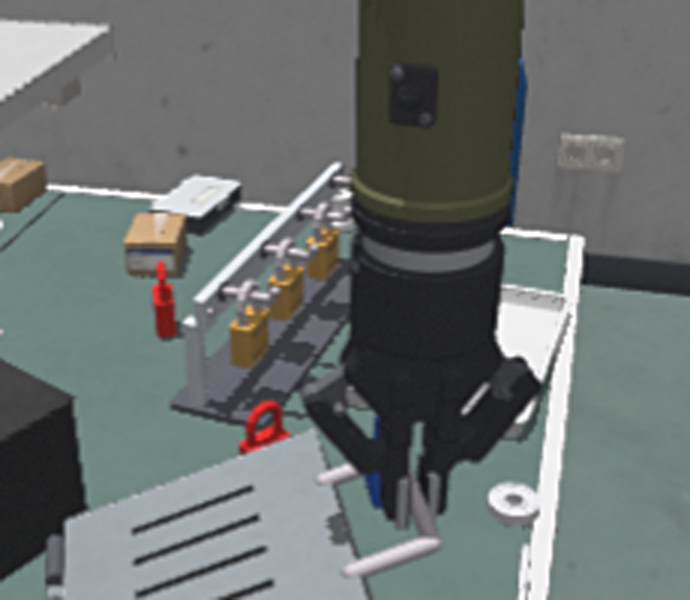

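The guard is rising with the gripped bar (bar near crop pixel (425,510)) at about 18°. I'll continue the arc.

```bash
python3 -m crank '[[[1,0,0.8,-2.09,0,0,0],[1,0,1.02,-2.0,0,0,0],[1,0,1.22,-1.88,0,0,0],[1,0,1.41,-1.74,0,0,0],[1,0,1.58,-1.58,0,0,0],[1,0,1.74,-1.41,0,0,0],[1,0,1.88,-1.22,0,0,0]]]' ; python3 -m crank '[[[1,0,2.0,-1.02,0,0,0],[1,0,2.09,-0.8,0,0,0],[1,0,2.16,-0.58,0,0,0],[1,0,2.21,-0.35,0,0,0],[1,0,2.24,-0.12,0,0,0],[1,0,0,0,0,0,0],[1,0,0,0,0,0,0]]]'
python3 - <<'E'
from h import *
st()
p,d=crop("side","s4",150,0,430,200,2.8)
E
```

```text
clock: 5.0
eef_pos: [519.5, 227.9, 250.9]
ee_rot: [-1.708, -2.634, 0.013]
ft_force: [-13.2, -5.5, 14.1]
finger_gap: 0.105
clock: 5.7
eef_pos: [621.5, 274.2, 278.5]
ee_rot: [1.708, 2.635, 0.007]
ft_force: [1.0, 1.3, 4.0]
finger_gap: 0.1
t 5.7 tcp [621.5 274.2 278.5] q [ 0.07  0.47 -0.77  1.28  0.32  1.52 -0.24] F [1.  1.3 4. ] gap 0.1
[[-0.408, 0.913, 0.003], [0.913, 0.408, 0.003], [0.002, 0.004, -1.0]]
```

View pics/s4.png

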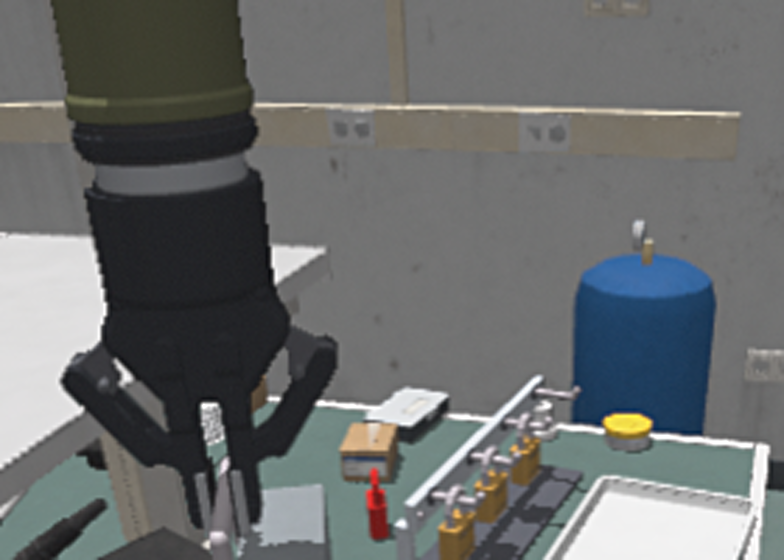

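```bash
python3 - <<'E'
from h import *
C=cloud("top",np.load("top0.npy"))
for u in(150,200,250): print([C[v,u].round(0).tolist() for v in(95,101,104,112)])
E
python3 -m crank '[[[1,0,1.5,0.05,0,0,0],[1,0,1.5,0.2,0,0,0],[1,0,0,0,0,0,0]]]'
python3 - <<'E'
from h import *
st()
p,d=crop("side","s5",100,120,440,380,2.2)
p,d=crop("top","t5",140,90,290,290,3)
E
```

```text
[[754.0, 290.0, 310.0], [742.0, 290.0, 309.0], [740.0, 293.0, 299.0], [851.0, 421.0, -0.0]]
[[749.0, 194.0, 311.0], [741.0, 196.0, 303.0], [740.0, 199.0, 291.0], [846.0, 284.0, -0.0]]
[[747.0, 100.0, 310.0], [739.0, 102.0, 300.0], [813.0, 131.0, 118.0], [793.0, 131.0, 118.0]]
clock: 6.05
eef_pos: [648.4, 286.3, 275.6]
ee_rot: [1.709, 2.636, 0.005]
ft_force: [2.8, 2.0, 4.6]
finger_gap: 0.099
t 6.05 tcp [648.4 286.3 275.6] q [ 0.03  0.53 -0.75  1.19  0.35  1.54 -0.24] F [2.8 2.  4.6] gap 0.099
[[-0.408, 0.913, 0.002], [0.913, 0.408, 0.002], [0.001, 0.003, -1.0]]
```

View pics/s5.png

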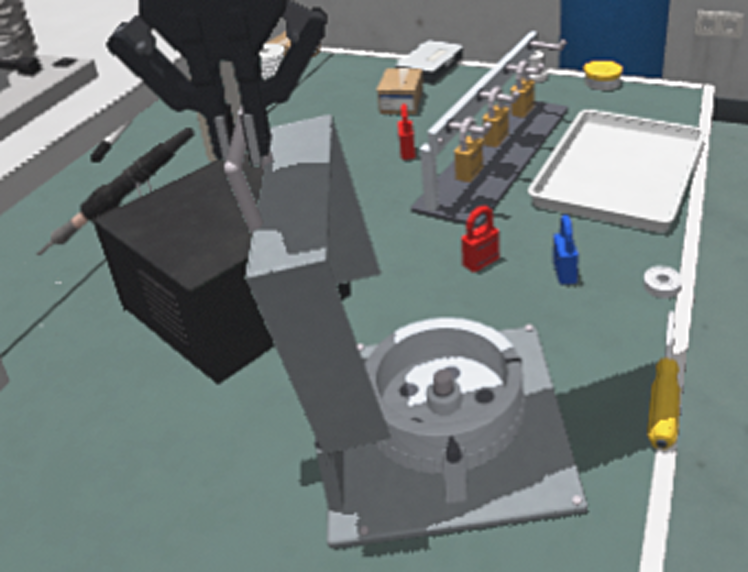

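View pics/t5.png

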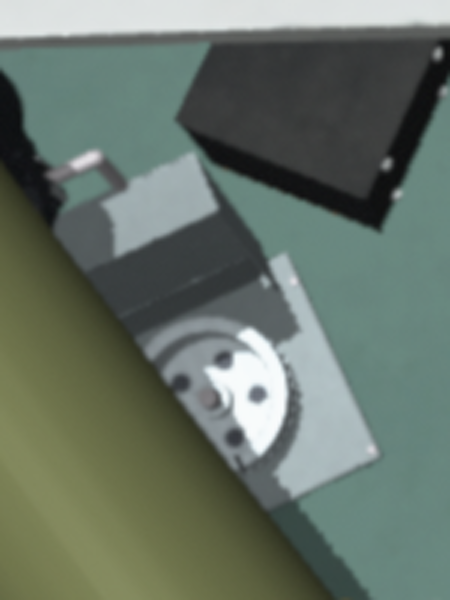

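```bash
python3 -m crank '[[[0.7,0,0,0,0,0,0],[0.7,0,0,0,0,0,0],[0.7,0,0,0,0,0,0],[0.7,0,0,-2,0,0,0],[0.7,0,0,-3,0,0,0],[0.7,0,0,-3,0,0,0]]]'; python3 -m crank '[[[0.7,-4,0,-1,0,0,0],[0.7,-5,0,0,0,0,0],[0.7,-5,0,0,0,0,0],[0.7,-5,0,0,0,0,0],[0.7,-5,0,0,0,0,0],[0.7,-5,0,0,0,0,0],[0.7,0,0,0,0,0,0]]]'
python3 - <<'E'
from h import *
st()
p,d=crop("side","s6",150,180,370,380,2.9)
p,d=crop("top","t6",150,130,290,290,3.7)
E
```

```text
clock: 6.75
eef_pos: [647.2, 284.0, 354.8]
ee_rot: [-1.71, -2.635, 0.004]
ft_force: [0.9, 0.6, 0.1]
finger_gap: 0.301
clock: 7.45
eef_pos: [768.2, 8.5, 362.4]
ee_rot: [1.727, 2.621, -0.009]
ft_force: [-1.8, -0.6, 0.2]
finger_gap: 0.299
t 7.45 tcp [768.2   8.5 362.4] q [ 0.25  0.66 -0.67  0.79  0.41  1.79  0.19] F [-1.8 -0.6  0.2] gap 0.299
[[-0.395, 0.919, -0.001], [0.919, 0.395, -0.006], [-0.005, -0.004, -1.0]]
```

View pics/s6.png

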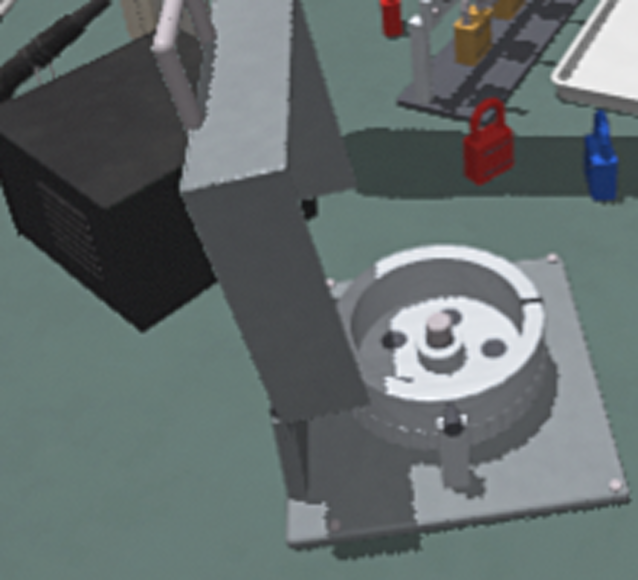

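View pics/t6.png

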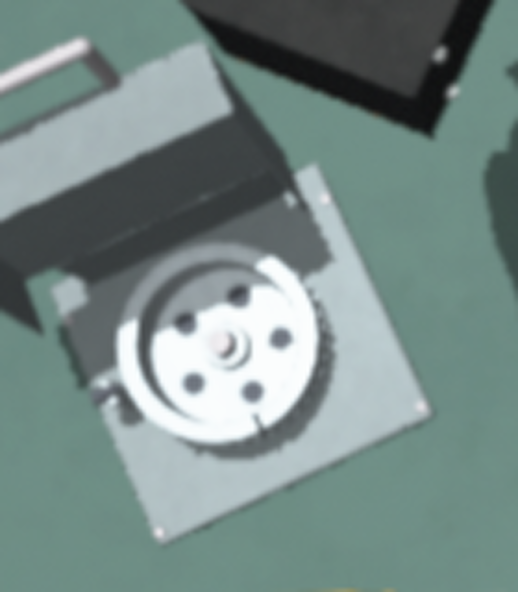

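```bash
cat > pul.py <<'E'
from h import *
from scipy.optimize import least_squares
import sys
def fit(p,c0=(530,232)):
    v=cv2.cvtColor(p,cv2.COLOR_RGB2HSV); m=(v[:,:,2]>215)
    ys,xs=np.nonzero(m); Q=np.array([onz("top",a,b,66)[:2] for a,b in zip(xs,ys) if 170<a<245 and 190<b<260])
    Q=Q[np.hypot(*(Q-c0).T)<80]
    h=cv2.convexHull(Q.astype(np.float32))[:,0]
    # keep lit outer rim
    f=lambda c:np.hypot(h[:,0]-c[0],h[:,1]-c[1])-65
    r=least_squares(f,c0,loss="soft_l1",f_scale=1.0); return r.x,f(r.x),h
if __name__=="__main__":
    n=sys.argv[1]; p=np.load(n+"_p.npy"); c,e,h=fit(p); print("axis",c.round(1),"res",np.abs(e).mean().round(2),len(h))
E
python3 pul.py t6; python3 - <<'E'
from h import *
f=lambda x,y:(150+(x+.5)/3.7-.5,130+(y+.5)/3.7-.5)
s=lambda x,y:(150+(x+.5)/2.9-.5,180+(y+.5)/2.9-.5)
print("mark top",onz("top",*f(266,437),66).round(1),onz("top",*f(255,417),66).round(1))
print("mark side",onz("side",*s(541,299),66).round(1),onz("side",*s(522,299),66).round(1))
print("two",two(("top",*f(266,437)),("side",*s(541,299))))
print("tip side",onz("side",*s(453,402),66).round(1),"top",onz("top",*f(118,376),66).round(1))
# side rim extents: leftmost, right, near, far
for q in((322,340),(545,310),(440,401),(445,246)): print(onz("side",*s(*q),66).round(1))
E
```

```text
axis [541.2 239. ] res 1.47 32
mark top [478.3 205.3  66. ] [491.2 212.4  66. ]
mark side [483.  207.9  66. ] [494.4 210.8  66. ]
two (array([480.90322833, 206.06768688,  64.33083452]), np.float64(5.0383891479944625))
tip side [511.1 298.3  66. ] top [519.6 301.4  66. ]
[601.1 274.4  66. ]
[478.4 216.4  66. ]
[518.4 299.5  66. ]
[556.1 176.5  66. ]
```

```bash
python3 -m crank '[[[0.6,0,0,0,0,0,-8.5],[0.6,0,0,0,0,0,-8.5],[0.6,0,0,0,0,0,-8.5],[0.6,0,0,0,0,0,-8.5],[0.6,0,0,0,0,0,-8.5],[0.6,0,0,0,0,0,-8.5],[0.6,0,0,0,0,0,-8.5],[0.6,0,0,0,0,0,-8.5]]]'; python3 -m crank '[[[0.6,3.5,3.1,0,0,0,-2],[0.6,3.5,3.1,1,0,0,0],[0.6,3.5,3.1,2,0,0,0],[0.6,3.5,3.1,3,0,0,0],[0.6,3.5,3.1,3,0,0,0],[0.6,3.5,3.1,3,0,0,0],[0.6,0,0,3,0,0,0],[0.6,0,0,0,0,0,0]]]'
python3 - <<'E'
from h import *
st(); go([545.1,179.6,100],94)
E
```

```text
clock: 8.35
eef_pos: [765.0, 22.8, 365.1]
ee_rot: [0.072, -3.14, -0.0]
ft_force: [0.5, 0.4, 0.3]
finger_gap: 0.4
clock: 9.15
eef_pos: [551.6, 183.9, 220.8]
ee_rot: [0.119, -3.134, 0.006]
ft_force: [0.2, -1.5, 0.3]
finger_gap: 0.399
t 9.15 tcp [551.6 183.9 220.8] q [ 0.47  0.34 -1.02  1.61  0.29  1.37  1.06] F [ 0.2 -1.5  0.3] gap 0.399
[[-0.997, -0.076, -0.005], [-0.076, 0.997, -0.004], [0.006, -0.004, -1.0]]
shift cm [ 0.61 -0.34 12.09]
turn deg [-0.22 -0.33  0.37] [   0.52   -0.35 -179.63]
```

```bash
python3 -m crank '[[[0.6,0.6,-0.3,3,-0.2,-0.3,0.4],[0.6,0,0,3,0,0,0],[0.6,0,0,3,0,0,0],[0.6,0,0,3,0,0,0],[0.6,0,0,0,0,0,0]]]'
python3 - <<'E'
from h import *
st(); go([545.1,179.6,44],94)
p,d=crop("side","s7",200,180,400,340,3.5)
p,d=crop("top","t7",150,130,290,290,3.7)
E
```

```text
clock: 9.65
eef_pos: [548.9, 178.7, 101.5]
ee_rot: [0.1, -3.139, -0.003]
ft_force: [-0.7, -0.0, 0.2]
finger_gap: 0.4
t 9.65 tcp [548.9 178.7 101.5] q [ 0.43  0.43 -0.96  1.76  0.38  1.15  0.99] F [-0.7 -0.   0.2] gap 0.4
[[-0.998, -0.064, -0.001], [-0.064, 0.998, 0.002], [0.001, 0.002, -1.0]]
shift cm [0.37 0.1  5.75]
turn deg [ 0.13 -0.04 -0.35] [-7.0000e-02 -2.0000e-01  1.7965e+02]
```

View pics/s7.png

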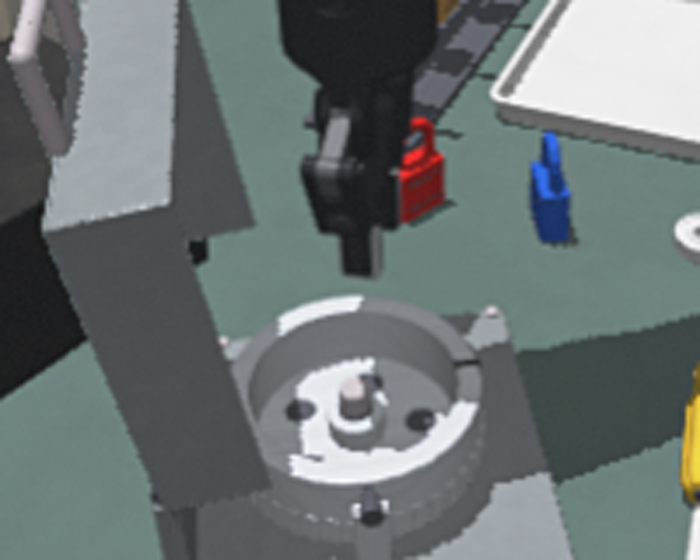

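View pics/t7.png

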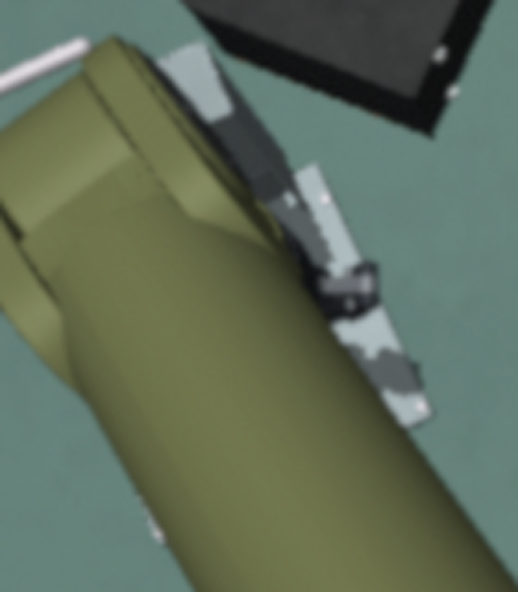

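```bash
python3 -m crank '[[[0.6,0.35,0.1,1.5,0,0,-0.3],[0.6,0,0,1.5,0,0,0],[0.6,0,0,1.5,0,0,0],[0.6,0,0,1,0,0,0],[0.6,0,0,0.2,0,0,0],[0.6,0,0,0,0,0,0]]]'
python3 - <<'E'
from h import *
st(); go([545.1,179.6,44],94)
p,d=crop("side","s8",200,180,400,340,3.5)
E
```

```text
clock: 10.35
eef_pos: [547.1, 181.0, 46.6]
ee_rot: [-0.109, 3.136, 0.006]
ft_force: [-0.6, -0.5, 0.6]
finger_gap: 0.397
t 10.35 tcp [547.1 181.   46.6] q [ 0.39  0.49 -0.92  1.81  0.45  1.05  0.94] F [-0.6 -0.5  0.6] gap 0.397
[[-0.998, -0.069, 0.004], [-0.069, 0.998, 0.004], [-0.004, 0.004, -1.0]]
shift cm [ 0.21 -0.13  0.26]
turn deg [ 0.2   0.25 -0.02] [  0.39  -0.32 179.98]
```

View pics/s8.png

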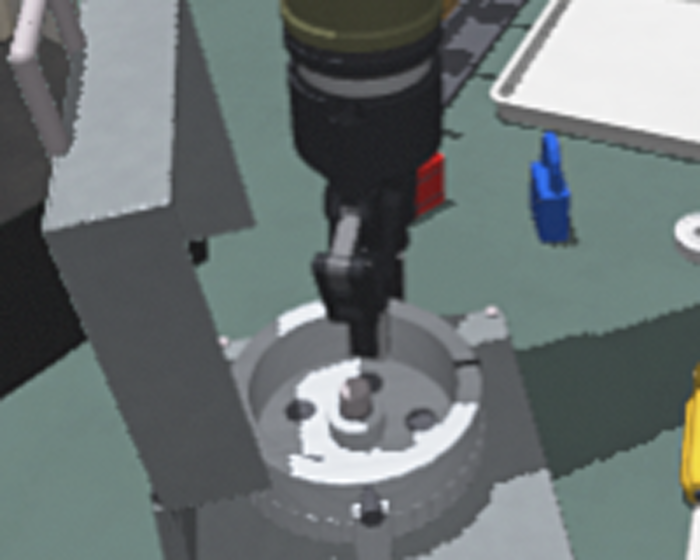

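```bash
python3 -m crank '[[[0.6,0.2,-0.1,0.2,0.2,0.2,0],[1,0,0,0,0,0,0],[1,0,0,0,0,0,0],[1,0,0,0,0,0,0]]]' 50; python3 - <<'E'
from h import *
st(); go([545.1,179.6,44],94)
E
```

```text
clock: 10.8
eef_pos: [547.1, 180.2, 45.6]
ee_rot: [-0.107, 3.135, 0.002]
ft_force: [4.7, 1.9, -3.3]
finger_gap: 0.138
t 10.8 tcp [547.1 180.2  45.6] q [ 0.39  0.49 -0.92  1.82  0.45  1.05  0.94] F [ 4.7  1.9 -3.3] gap 0.138
[[-0.998, -0.068, 0.005], [-0.068, 0.998, 0.002], [-0.005, 0.001, -1.0]]
shift cm [ 0.21 -0.05  0.16]
turn deg [ 0.08  0.3  -0.09] [ 4.7000e-01 -1.2000e-01  1.7991e+02]
```

```bash
python3 -m crank '[[[1,0.62,0.03,0,0,0,6],[1,0.62,0.03,0,0,0,6],[1,0.62,0.03,0,0,0,6],[1,0.62,0.03,0,0,0,6],[1,0.62,0.03,0,0,0,6],[1,0.62,0.03,0,0,0,6],[1,0.62,0.03,0,0,0,6],[1,0,0,0,0,0,0]]]'; python3 - <<'E'
from h import *
st()
o=observe();v=o["eef_pos"][:2]-[541,238.5];print(np.hypot(*v),np.degrees(np.arctan2(v[1],v[0])))
p,d=crop("side","s9",200,180,400,340,3.5)
E
```

```text
clock: 11.6
eef_pos: [506.9, 191.0, 45.6]
ee_rot: [1.027, 2.962, 0.002]
ft_force: [6.7, -1.5, -3.9]
finger_gap: 0.139
t 11.6 tcp [506.9 191.   45.6] q [ 0.29  0.37 -0.81  1.9   0.33  1.    0.24] F [ 6.7 -1.5 -3.9] gap 0.139
[[-0.785, 0.619, 0.006], [0.619, 0.785, -0.001], [-0.006, 0.003, -1.0]]
58.46921197469586 -125.69757195349315
```

View pics/s9.png

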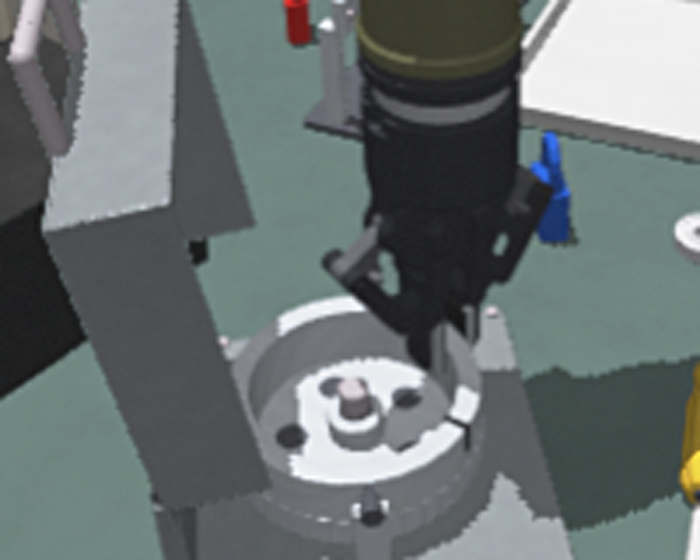

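```bash
python3 -m crank '[[[1,0.62,0.03,0,0,0,6],[1,0.62,0.03,0,0,0,6],[1,0.62,0.03,0,0,0,6],[1,0.62,0.03,0,0,0,6],[1,0.62,0.03,0,0,0,6],[1,0.62,0.03,0,0,0,6],[1,0.62,0.03,0,0,0,6],[1,0,0,0,0,0,0]]]'; python3 - <<'E'
from h import *
st()
o=observe();v=o["eef_pos"][:2]-[541,238.5];print(np.hypot(*v),np.degrees(np.arctan2(v[1],v[0])))
p,d=crop("side","s10",250,240,360,340,6)
E
```

```text
clock: 12.45
eef_pos: [484.1, 226.0, 45.5]
ee_rot: [2.022, 2.398, -0.001]
ft_force: [2.3, -4.9, 3.0]
finger_gap: 0.134
t 12.45 tcp [484.1 226.   45.5] q [ 0.13  0.33 -0.7   1.92  0.26  0.98 -0.52] F [ 2.3 -4.9  3. ] gap 0.134
[[-0.169, 0.986, 0.003], [0.986, 0.169, -0.004], [-0.005, 0.003, -1.0]]
58.263626293978 -167.58558813256354
```

View pics/s10.png

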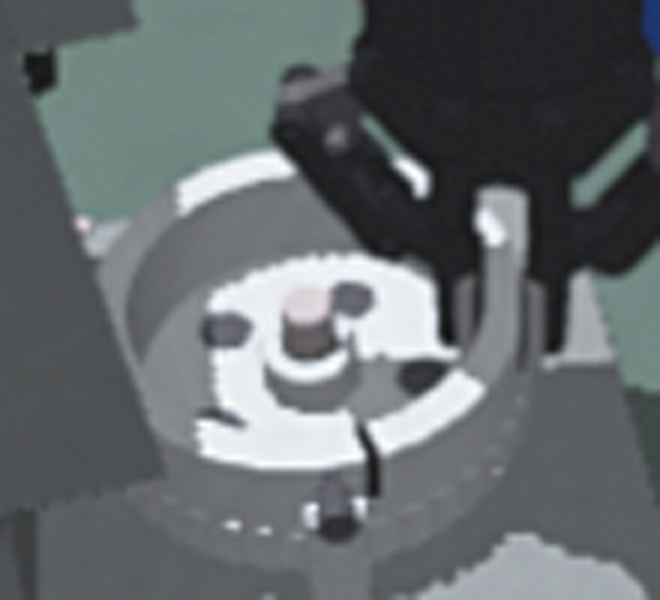

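```bash
python3 - <<'E'
from h import *
s=lambda x,y:(250+(x+.5)/6-.5,240+(y+.5)/6-.5)
ax=np.array([541,238.5])
for q in((362,426),(373,455),(333,478),(333,474)):
    P=onz("side",*s(*q),66)[:2]; v=P-ax; print(q,P.round(1),np.hypot(*v).round(1),np.degrees(np.arctan2(v[1],v[0])).round(1))
for a in (114.1,124):
  for r in (53,65,66.5):
    c=proj("side",[541+r*np.cos(np.radians(a)),238.5+r*np.sin(np.radians(a)),66]); print(a,r,((c-[250,240]+.5)*6-.5).round(0))
E
```

```text
(362, 426) [509.6 281.3] 53.1 126.3
(373, 455) [503.7 290.2] 63.8 125.8
(333, 478) [511.8 300.5] 68.5 115.2
(333, 474) [512.2 299.2] 67.2 115.4
114.1 53 [322. 434.]
114.1 65 [327. 468.]
114.1 66.5 [327. 473.]
124 53 [355. 428.]
124 65 [367. 460.]
124 66.5 [369. 465.]
```

```bash
python3 -m crank '[[[1,0.53,0.024,0,0,0,5.2],[1,0.53,0.024,0,0,0,5.2],[1,0,0,0,0,0,0],[1,0,0,0,0,0,0]]]'; python3 - <<'E'
from h import *
st()
o=observe();v=o["eef_pos"][:2]-[541,238.5];print(np.hypot(*v),np.degrees(np.arctan2(v[1],v[0])))
p,d=crop("side","s11",270,280,340,340,9)
E
```

```text
clock: 12.9
eef_pos: [482.9, 236.3, 45.5]
ee_rot: [2.23, 2.207, -0.002]
ft_force: [1.8, -5.3, 3.8]
finger_gap: 0.136
t 12.9 tcp [482.9 236.3  45.5] q [ 0.08  0.33 -0.67  1.91  0.25  0.98 -0.71] F [ 1.8 -5.3  3.8] gap 0.136
[[0.01, 1.0, 0.002], [1.0, -0.01, -0.004], [-0.004, 0.002, -1.0]]
58.1878894319387 -177.81710657795648
```

View pics/s11.png

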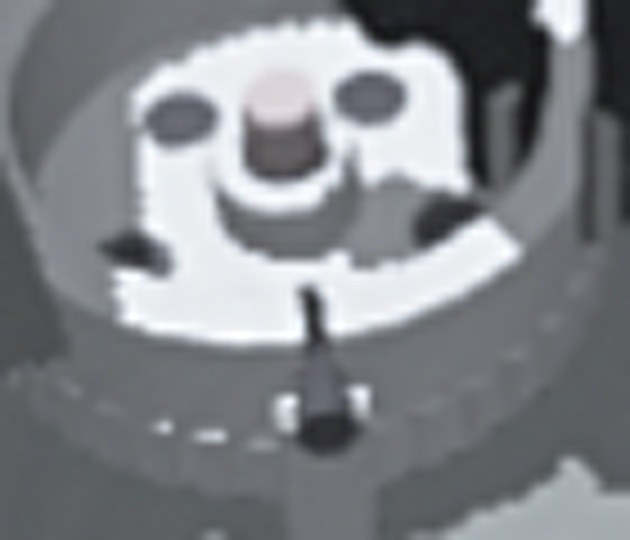

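```bash
python3 - <<'E'
from h import *
s=lambda x,y:(270+(x+.5)/9-.5,280+(y+.5)/9-.5)
ax=np.array([541,238.5])
for q in((308,290),(312,308),(318,335),(319,345)):
    P=onz("side",*s(*q),66)[:2]; v=P-ax; print(q,P.round(1),np.hypot(*v).round(1),np.degrees(np.arctan2(v[1],v[0])).round(1))
p=np.load("s11_p.npy")
g=p[305:325,295:315].astype(int).sum(2)//3
for r in range(g.shape[0]): print(305+r,g[r])
E
```

```text
(308, 290) [518.7 286.3] 52.8 115.0
(312, 308) [516.6 290.1] 57.1 115.3
(318, 335) [513.7 295.8] 63.5 115.5
(319, 345) [512.8 297.9] 65.8 115.4
305 [116 102 108 108 108 111 112 113 114 114 112 109 110 120 134 140 141 140
 139 138]
306 [178 129 101 103 107 110 112 113 113 113 110 108 113 128 139 140 140 140
 139 137]
307 [233 201 127 115 109 105 107 108 107 107 108 120 140 141 135 138 138 138
 135 133]
308 [238 235 227 219 177 125 123 125 122 124 137 190 236 207 137 131 132 140
 141 138]
309 [235 236 238 239 236 231 232 231 230 230 230 237 246 226 149 139 145 194
 216 206]
310 [235 234 234 237 239 241 242 242 242 241 240 241 241 238 232 228 225 234
 237 232]
311 [234 233 233 234 237 238 239 234 209 188 218 238 237 237 238 237 235 236
 235 234]
312 [232 232 231 231 233 235 237 223 133  90 181 241 238 236 234 233 233 234
 235 234]
313 [234 235 234 234 233 235 239 233 157  47 114 214 239 237 235 233 233 234
 235 237]
314 [235 236 236 234 234 236 239 237 178  51  98 205 242 239 237 236 237 238
 240 242]
315 [236 237 237 236 235 237 240 244 217  66 101 209 246 242 241 242 243 238
 224 203]
316 [239 241 241 239 239 239 242 249 227  69  78 200 251 239 227 204 172 157
 141 128]
317 [247 253 251 244 242 244 246 246 207  85  57 124 169 153 139 127 114 110
 110 109]
318 [157 167 163 153 150 151 154 152 123  75  81  92 117 112 109 110 110 110
 112 114]
319 [112 111 111 110 110 112 113 114 103  88  97 100 114 113 112 112 114 113
 115 116]
320 [112 112 111 112 113 115 116 117 111 101 104 100 103 114 113 114 114 115
 115 116]
321 [114 114 113 115 116 116 116 108  96 100 105 100  92  99 111 111 112 115
 115 115]
322 [113 114 115 115 116 116 113 108 101 103 106 103  90  97 122 123 111 114
 115 114]
323 [114 115 116 116 114 114 124 122  94 103 107 105  97 131 213 219 123 113
 114 115]
324 [114 115 116 115 114 148 221 228 110 103 109 107  96  98 189 218 115 111
 114 115]
```

```bash
python3 -m crank '[[[0.6,0,0,0,0,0,0],[0.6,0,0,0,0,0,0],[0.6,0,0,-1,0,0,0],[0.6,0,0,-3,0,0,0],[0.6,0,0,-4,0,0,0],[0.6,0,0,-4,0,0,0],[0.6,0,0,-4,0,0,0]]]'; python3 -m crank '[[[0.6,-5,0,-4,0,0,0],[0.6,-5,1,-4,0,0,0],[0.6,-5,2,0,0,0,0],[0.6,-5,2,0,0,0,0],[0.6,-5,2,0,0,0,0],[0.6,0,0,0,0,0,0]]]'; python3 - <<'E'
from h import *
st()
p,d=crop("side","s12",270,280,340,340,9)
p,d=crop("top","t12",150,170,250,280,5)
E
```

```text
clock: 13.65
eef_pos: [480.9, 239.8, 207.3]
ee_rot: [2.227, 2.214, 0.003]
ft_force: [1.5, -0.1, 0.0]
finger_gap: 0.397
clock: 14.25
eef_pos: [544.8, 13.0, 267.2]
ee_rot: [2.24, 2.198, -0.001]
ft_force: [0.8, 0.5, -0.9]
finger_gap: 0.398
t 14.25 tcp [544.8  13.  267.2] q [ 0.42  0.11 -0.53  1.65  0.06  1.4  -0.14] F [ 0.8  0.5 -0.9] gap 0.398
[[0.019, 1.0, 0.002], [1.0, -0.019, -0.003], [-0.003, 0.002, -1.0]]
```

View pics/s12.png

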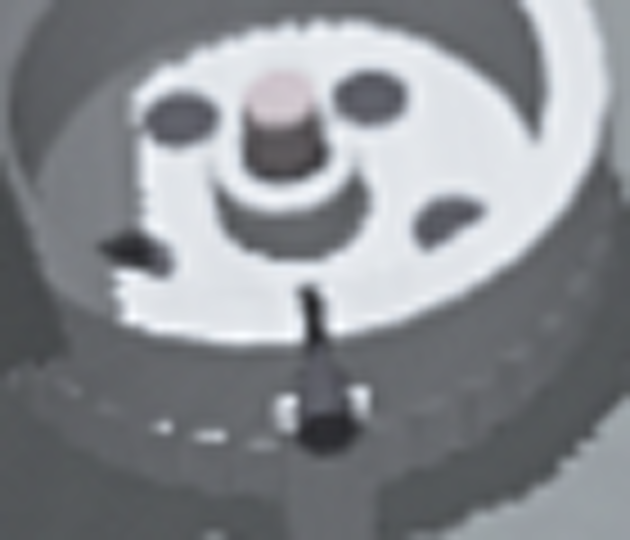

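View pics/t12.png

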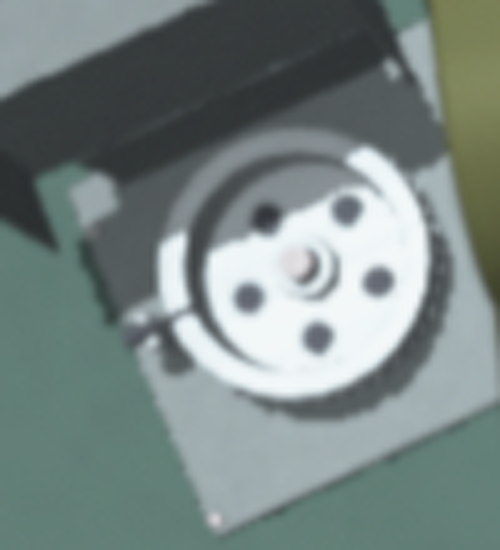

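```bash
python3 - <<'E'
import numpy as np,cv2
p=np.load("t12_p.npy")[218:248,168:204]
cv2.imwrite("pics/t12z.png",cv2.resize(p,None,fx=18,fy=18,interpolation=cv2.INTER_CUBIC)[:,:,::-1])
E
python3 pul.py t12
```

```text
axis [541.7 239.8] res 1.23 46
```

View pics/t12z.png

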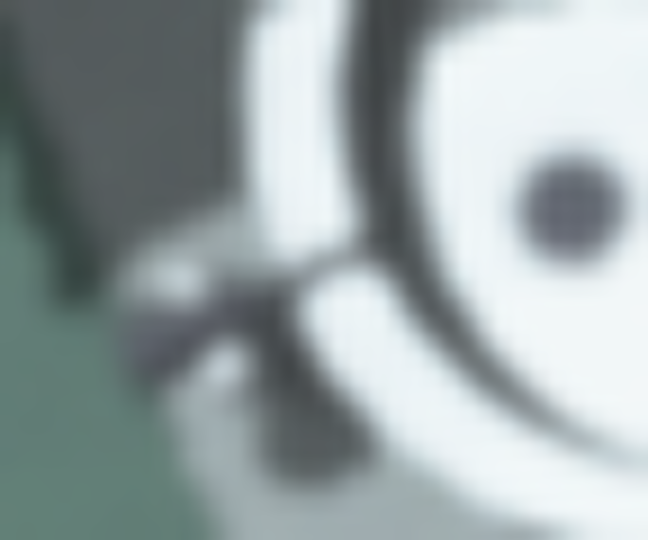

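```bash
python3 - <<'E'
from h import *
s=lambda x,y:(168+(x+.5)/18-.5,218+(y+.5)/18-.5)
for ax in((541,238.5),(541.7,239.8)):
  for q in((365,247),(325,266),(290,283),(240,305),(145,347)):
    P=onz("top",*s(*q),66)[:2]; v=P-ax; print(q,P.round(1),np.hypot(*v).round(1),np.degrees(np.arctan2(v[1],v[0])).round(1))
E
```

```text
(365, 247) [519.2 286.3] 52.5 114.5
(325, 266) [516.8 291.6] 58.3 114.5
(290, 283) [514.7 296.2] 63.4 114.5
(240, 305) [511.9 302.8] 70.6 114.3
(145, 347) [506.7 315.4] 84.2 114.1
(365, 247) [519.2 286.3] 51.6 115.8
(325, 266) [516.8 291.6] 57.4 115.6
(290, 283) [514.7 296.2] 62.5 115.6
(240, 305) [511.9 302.8] 69.7 115.3
(145, 347) [506.7 315.4] 83.3 114.9
```

```bash
python3 -m crank '[[[0.65,0,0,-4.5,0,0,-8.4],[0.65,0,0,-4.5,0,0,-8.4],[0.65,0,0,0,0,0,-8.4],[0.65,0,0,0,0,0,0]]]'; python3 - <<'E'
from h import *
st(); go([648.4,286.3,350],24.1)
E
```

```text
clock: 14.75
eef_pos: [543.1, 24.6, 359.1]
ee_rot: [1.685, 2.647, 0.005]
ft_force: [-0.7, 0.8, -0.8]
finger_gap: 0.351
t 14.75 tcp [543.1  24.6 359.1] q [ 0.43  0.09 -0.56  1.49  0.05  1.57  0.31] F [-0.7  0.8 -0.8] gap 0.351
[[-0.423, 0.906, 0.005], [0.906, 0.423, 0.001], [-0.002, 0.005, -1.0]]
shift cm [19.26 20.61  0.97]
turn deg [0.26 0.09 0.93] [-1.3000e-01  4.1000e-01 -1.7906e+02]
```

```bash
python3 -m crank '[[[0.65,3.3,3.4,0,0.2,0,0.9],[0.65,3.3,3.4,0,0,0,0],[0.65,3.3,3.4,0,0,0,0],[0.65,3.3,3.4,0,0,0,0],[0.65,3.3,3.5,0,0,0,0],[0.65,2.7,3.5,0,0,0,0],[0.65,0,0,0,0,0,0],[0.65,0,0,0,0,0,0]]]'; python3 - <<'E'
from h import *
st(); go([648.4,286.3,275.6],24.1)
p,d=crop("side","s13",150,60,370,260,2.9)
E
```

```text
clock: 15.55
eef_pos: [651.5, 283.8, 354.2]
ee_rot: [-1.709, -2.631, 0.007]
ft_force: [0.2, 0.1, -0.7]
finger_gap: 0.349
t 15.55 tcp [651.5 283.8 354.2] q [-0.06  0.52 -0.66  1.02  0.31  1.7  -0.2 ] F [ 0.2  0.1 -0.7] gap 0.349
[[-0.407, 0.914, -0.006], [0.914, 0.407, -0.002], [0.001, -0.006, -1.0]]
shift cm [ 0.35 -0.13  7.86]
turn deg [-0.36 -0.05 -0.1 ] [-8.000e-02  5.600e-01  1.799e+02]
```

View pics/s13.png

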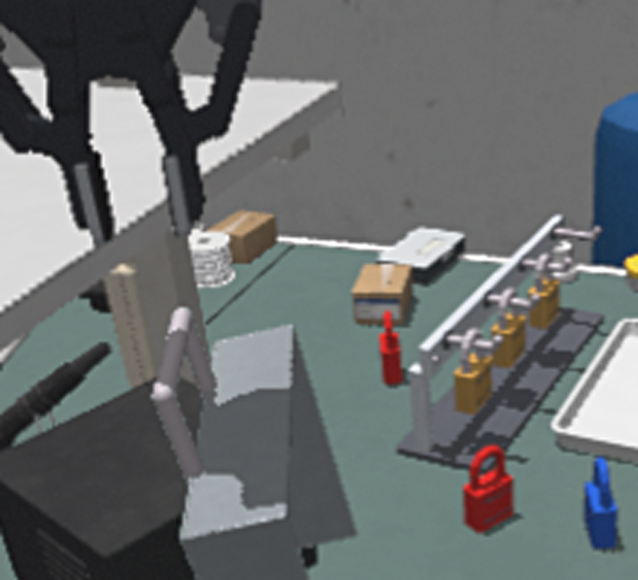

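```bash
python3 -m crank '[[[0.65,0.3,-0.1,2,0,0,0],[0.65,0,0,2,0,0,0],[0.65,0,0,2,0,0,0],[0.65,0,-0.1,1.8,0,0,0],[0.65,0,0,0,0,0,0]]]'; python3 - <<'E'
from h import *
st(); go([648.4,286.3,275.6],24.1)
p,d=crop("side","s14",150,100,290,240,4)
E
```

```text
clock: 16.1
eef_pos: [648.8, 279.9, 276.8]
ee_rot: [-1.718, -2.629, 0.01]
ft_force: [-1.0, -0.5, 0.8]
finger_gap: 0.352
t 16.1 tcp [648.8 279.9 276.8] q [-0.02  0.51 -0.66  1.19  0.31  1.54 -0.21] F [-1.  -0.5  0.8] gap 0.352
[[-0.402, 0.916, -0.005], [0.916, 0.402, -0.005], [-0.003, -0.006, -1.0]]
shift cm [0.6  0.22 0.11]
turn deg [-0.35  0.15 -0.42] [  0.24   0.55 179.58]
```

View pics/s14.png

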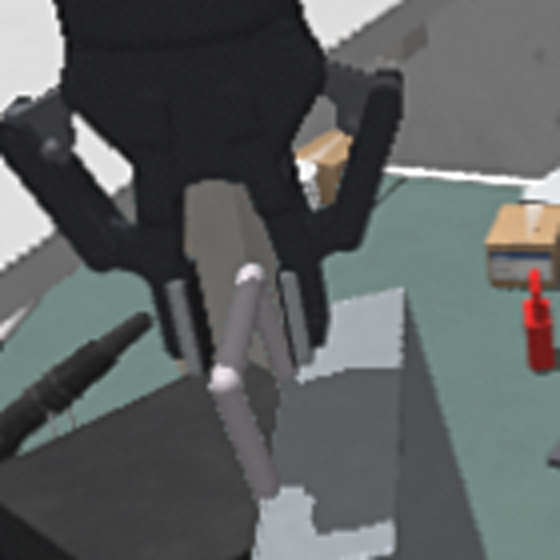

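The bar (crop (240,320)) lies between the open pads. Grip it, then reverse the arc.

```bash
python3 -m crank '[[[0.65,0.5,0.2,0.1,-0.3,0,0],[1,0,0,0,0,0,0],[1,0,0,0,0,0,0],[1,0,0,0,0,0,0]]]' 30; python3 -m crank '[[[1,0,-1.5,-0.2,0,0,0],[1,0,-1.5,-0.05,0,0,0],[1,0,0,0,0,0,0]]]'; python3 - <<'E'
from h import *
st()
E
```

```text
clock: 16.55
eef_pos: [649.5, 289.1, 279.3]
ee_rot: [1.711, 2.631, 0.007]
ft_force: [-2.8, 0.3, 5.2]
finger_gap: 0.103
clock: 16.85
eef_pos: [621.7, 276.4, 282.2]
ee_rot: [1.711, 2.63, 0.007]
ft_force: [-3.0, -0.5, 6.7]
finger_gap: 0.101
t 16.85 tcp [621.7 276.4 282.2] q [ 0.01  0.44 -0.68  1.27  0.28  1.51 -0.22] F [-3.  -0.5  6.7] gap 0.101
[[-0.405, 0.914, 0.006], [0.914, 0.405, 0.001], [-0.001, 0.006, -1.0]]
```

```bash
python3 -m crank '[[[1,0,-2.24,0.12,0,0,0],[1,0,-2.21,0.35,0,0,0],[1,0,-2.16,0.58,0,0,0],[1,0,-2.09,0.8,0,0,0],[1,0,-2.0,1.02,0,0,0],[1,0,-1.88,1.22,0,0,0],[1,0,-1.74,1.41,0,0,0],[1,0,0,0,0,0,0]]]';python3 -m crank '[[[1,0,-1.58,1.58,0,0,0],[1,0,-1.41,1.74,0,0,0],[1,0,-1.22,1.88,0,0,0],[1,0,-1.02,2.0,0,0,0],[1,0,-0.8,2.09,0,0,0],[1,0,-0.58,2.16,0,0,0],[1,0,0,0,0,0,0]]]'; python3 - <<'E'
from h import *
st()
E
```

```text
clock: 17.65
eef_pos: [488.1, 215.9, 223.7]
ee_rot: [1.714, 2.632, -0.008]
ft_force: [-8.3, -3.6, 5.1]
finger_gap: 0.1
clock: 18.35
eef_pos: [427.9, 188.8, 106.6]
ee_rot: [-1.713, -2.631, 0.009]
ft_force: [-6.1, -4.5, -1.2]
finger_gap: 0.099
t 18.35 tcp [427.9 188.8 106.6] q [ 0.22  0.09 -0.72  2.01  0.07  1.07 -0.11] F [-6.1 -4.5 -1.2] gap 0.099
[[-0.405, 0.914, -0.005], [0.914, 0.405, -0.004], [-0.001, -0.006, -1.0]]
```

```bash
python3 -m crank '[[[1,0,-0.35,2.0,0,0,0],[1,0,-0.1,1.5,0,0,0],[1,0,0,0.4,0,0,0],[1,0,0,0.3,0,0,0],[1,0,0,0,0,0,0]]]'; python3 - <<'E'
from h import *
st()
E
```

```text
clock: 18.85
eef_pos: [423.7, 186.9, 66.1]
ee_rot: [-1.713, -2.63, 0.012]
ft_force: [-8.6, -5.4, -3.0]
finger_gap: 0.1
t 18.85 tcp [423.7 186.9  66.1] q [ 0.21  0.14 -0.71  2.06  0.11  0.99 -0.15] F [-8.6 -5.4 -3. ] gap 0.1
[[-0.405, 0.914, -0.007], [0.914, 0.405, -0.005], [-0.002, -0.008, -1.0]]
```

```bash
for i in 1; do python3 -m crank '[[[1,0,0,0.2,0,0,0],[1,0,0,0,0,0,0]]]'; done; python3 -m crank '[[[1,0,0,0.2,0,0,0],[1,0,0,0,0,0,0]]]'
```

```text
clock: 19.05
eef_pos: [423.7, 186.9, 64.4]
ee_rot: [-1.713, -2.63, 0.012]
ft_force: [-8.1, -5.8, -1.8]
finger_gap: 0.104
clock: 19.25
eef_pos: [423.7, 186.9, 62.4]
ee_rot: [-1.713, -2.63, 0.012]
ft_force: [-9.8, -6.7, -1.1]
finger_gap: 0.101
```

```bash
python3 - <<'E'
from h import *
p,d=crop("side","s15",220,200,420,380,3.2)
E
```

```text
(no output)
```

View pics/s15.png

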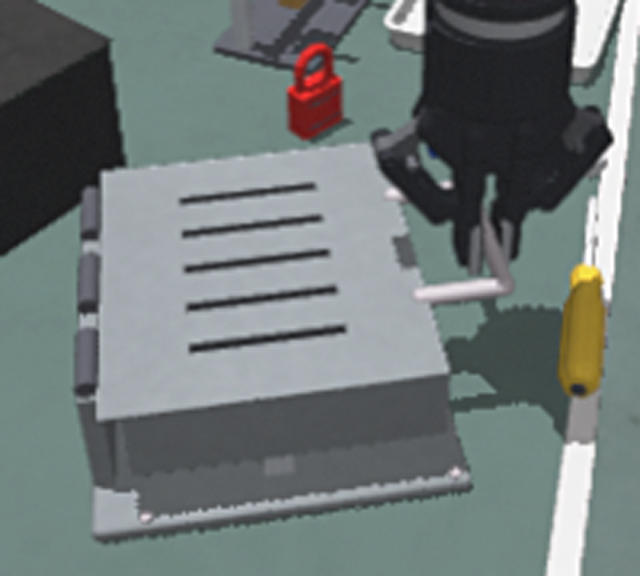

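```bash
python3 -m crank '[[[1,0,0,0.2,0,0,0],[1,0,0,0,0,0,0]]]';python3 -m crank '[[[1,0,0,0.2,0,0,0],[1,0,0,0,0,0,0]]]'; python3 - <<'E'
from h import *
p,d=read_camera("side"); np.save("s16_p.npy",p)
q=cv2.imread("pics/side0.png")[:,:,::-1]
c=np.hstack([q[285:345,290:375],p[285:345,290:375]]); cv2.imwrite("pics/s16.png",cv2.resize(c,None,fx=4.6,fy=4.6,interpolation=cv2.INTER_CUBIC)[:,:,::-1])
for x in (300,330,350):
    print(x,[np.argmax(np.abs(np.diff(i[300:340,x].astype(int).sum(1)))) +300 for i in(q,p)])
E
```

```text
clock: 19.5
eef_pos: [423.7, 186.9, 61.3]
ee_rot: [-1.713, -2.63, 0.013]
ft_force: [-12.5, -7.7, 8.6]
finger_gap: 0.096
clock: 19.7
eef_pos: [423.8, 186.9, 60.9]
ee_rot: [-1.713, -2.631, 0.016]
ft_force: [-17.4, -10.9, 22.3]
finger_gap: 0.1
300 [np.int64(324), np.int64(307)]
330 [np.int64(320), np.int64(320)]
350 [np.int64(317), np.int64(317)]
```

View pics/s16.png

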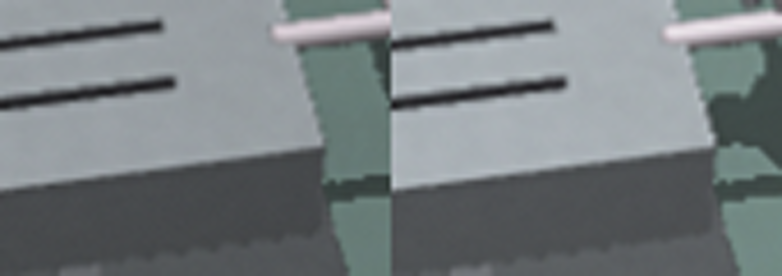

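```bash
python3 -m crank '[[[0.65,0,0,0,0,0,0],[0.65,0,0,0,0,0,0],[0.65,0,0,0,0,0,0],[0.65,0,0,-2,0,0,0],[0.65,0,0,-4,0,0,0],[0.65,0,0,-4,0,0,0],[0.65,0,0,-4,0,0,0],[0.65,0,0,-4,0,0,0]]]'; python3 - <<'E'
from h import *
st()
p,d=read_camera("side"); np.save("s17_p.npy",p)
q=cv2.imread("pics/side0.png")[:,:,::-1]
c=np.vstack([q[235:345,240:395],p[235:345,240:395]]); cv2.imwrite("pics/s17.png",cv2.resize(c,None,fx=2.7,fy=2.7,interpolation=cv2.INTER_CUBIC)[:,:,::-1])
m=np.abs(q[245:340,250:355].astype(int)-p[245:340,250:355]).sum(2); print((m>60).mean())
p,d=crop("top","t17",320,155,480,295,4)
E
```

```text
clock: 20.55
eef_pos: [427.2, 189.8, 242.0]
ee_rot: [1.712, 2.63, 0.006]
ft_force: [0.6, 0.1, 0.7]
finger_gap: 0.347
t 20.55 tcp [427.2 189.8 242. ] q [ 0.27 -0.07 -0.7   1.85 -0.04  1.34 -0.01] F [0.6 0.1 0.7] gap 0.347
[[-0.405, 0.914, 0.005], [0.914, 0.405, 0.001], [-0.001, 0.005, -1.0]]
0.0
```

View pics/s17.png

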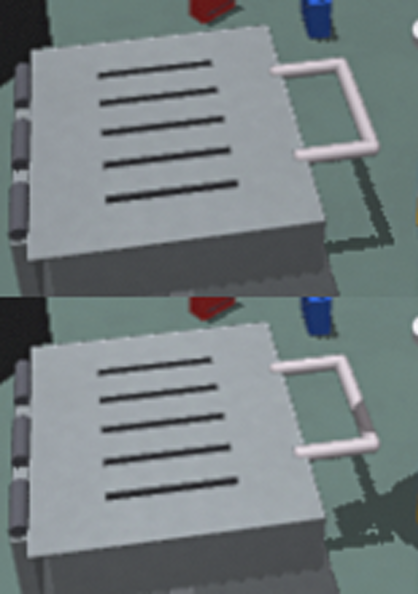

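View pics/t17.png

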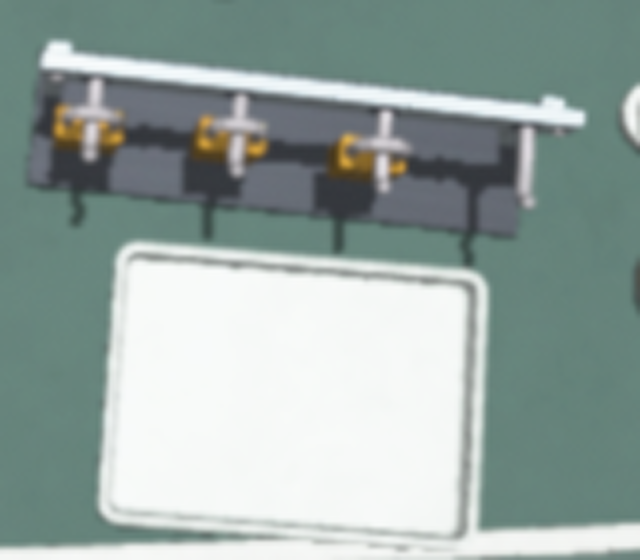

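```bash
python3 - <<'E'
import numpy as np,cv2
p=np.load("t17_p.npy")[172:208,328:432]
cv2.imwrite("pics/t17z.png",cv2.resize(p,None,fx=7.6,fy=7.6,interpolation=cv2.INTER_CUBIC)[:,:,::-1])
p=np.load("s17_p.npy")[145:210,290:360]
cv2.imwrite("pics/s17z.png",cv2.resize(p,None,fx=9,fy=9,interpolation=cv2.INTER_CUBIC)[:,:,::-1])
E
```

```text
(no output)
```

View pics/t17z.png

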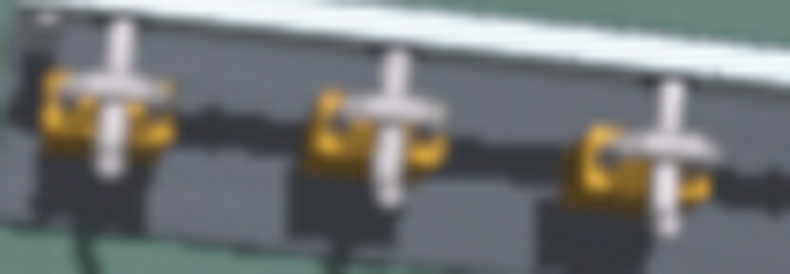

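View pics/s17z.png

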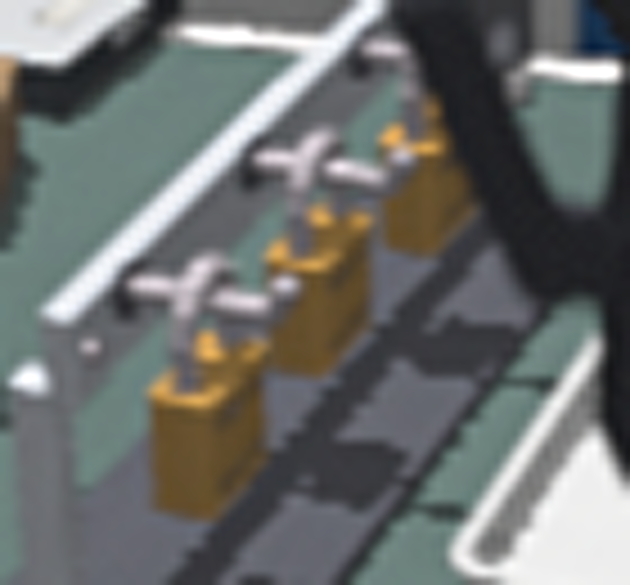

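```bash
python3 - <<'E'
from h import *
s=lambda x,y:(328+(x+.5)/7.6-.5,172+(y+.5)/7.6-.5)
for q in((115,88),(394,110),(667,148)): print("shackle",onz("top",*s(*q),121).round(1))
# block top centre z=90: corners extents
for q in((108,113),(380,132),(645,165)): print("blk~",onz("top",*s(*q),90).round(1))
# peg roots & tips at z=110/118
for a,b in(((122,20),(108,178)),((398,50),(388,205)),((672,85),(666,235))): 
    A=onz("top",*s(*a),113);B=onz("top",*s(*b),118); print("peg",A.round(1),B.round(1),np.degrees(np.arctan2(*(A-B)[[1,0]])).round(1),np.linalg.norm(A-B).round(1))
z=lambda x,y:(290+(x+.5)/9-.5,145+(y+.5)/9-.5)
print(two(("top",*s(115,88)),("side",*z(205,268))),two(("top",*s(394,110)),("side",*z(315,140))))
p=cv2.imread("pics/top0.png").astype(int); w=(p.min(2)>215); w[:]=w
m=np.zeros(w.shape,np.uint8); m[210:291,342:446]=w[210:291,342:446]*255
n,l,stt,ce=cv2.connectedComponentsWithStats(m); k=1+np.argmax(stt[1:,4]); ys,xs=np.nonzero(l==k)
h=cv2.convexHull(np.stack([xs,ys],1).astype(np.int32))[:,0]
r=cv2.minAreaRect(np.array([onz("top",a,b,20)[:2] for a,b in h],np.float32)); print(r)
E
```

```text
shackle [614.8 -81.9 121. ]
shackle [ 606.1 -165.9  121. ]
shackle [ 592.5 -248.5  121. ]
blk~ [613.6 -81.9  90. ]
blk~ [ 605.6 -166.6   90. ]
blk~ [ 593.2 -249.5   90. ]
peg [637.7 -85.5 113. ] [588. -79. 118.] -7.4 50.4
peg [ 626.4 -169.5  113. ] [ 577.6 -163.   118. ] -7.6 49.5
peg [ 613.6 -253.6  113. ] [ 566.4 -247.2  118. ] -7.7 48.0
(array([615.02623052, -81.85747777, 120.8132175 ]), np.float64(0.2751537667188928)) (array([ 606.72129602, -165.77697901,  120.98107136]), np.float64(1.1916917190057847))
((457.93927001953125, -205.03890991210938), (219.585693359375, 166.95263671875), 83.70572662353516)
```

```bash
python3 -m crank '[[[0.3,0,0,0,0,0,-8.4],[0.3,0,0,0,0,0,-8.4],[0.3,0,0,0,0,0,-8.4],[0.3,0,0,0,0,0,-8.4],[0.3,0,0,0,0,0,-8.4],[0.3,0,0,0,0,0,-8.4],[0.3,0,0,0,0,0,-8.2]]]'; python3 -m crank '[[[0.3,-3.1,-3.5,0,0,0,0],[0.3,-3.1,-3.5,0,0,0,0],[0.3,-3.1,-3.5,0,0,0,0],[0.3,-3.1,-3.5,0,0,0,0],[0.3,-3.2,-3.5,0,0,0,0],[0.3,-3.2,-3.5,1,0,0,0],[0.3,-3.2,-3.5,2,0,0,0],[0.3,0,0,2,0,0,0]]]'
python3 - <<'E'
from h import *
st(); go([614.5,-82,160],82.5)
E
```

```text
clock: 21.35
eef_pos: [427.1, 189.7, 239.6]
ee_rot: [0.196, 3.132, 0.002]
ft_force: [-0.8, 0.3, -0.4]
finger_gap: 0.7
clock: 22.15
eef_pos: [614.7, -89.7, 188.6]
ee_rot: [0.221, 3.13, -0.003]
ft_force: [-0.2, -0.1, -0.4]
finger_gap: 0.699
t 22.15 tcp [614.7 -89.7 188.6] q [ 0.44  0.31 -0.41  1.58  0.13  1.28  1.44] F [-0.2 -0.1 -0.4] gap 0.699
[[-0.99, 0.141, 0.004], [0.141, 0.99, -0.002], [-0.004, -0.002, -1.0]]
shift cm [0.14 0.76 2.86]
turn deg [-0.1   0.25 -0.59] [3.900e-01 1.500e-01 1.794e+02]
```

```bash
python3 -m crank '[[[0.3,0.1,0.8,2.5,0,0.2,-0.6],[0.3,0,0,2,0,0,0],[0.3,0,0,0,0,0,0],[0.3,0,0,0,0,0,0]]]'
python3 - <<'E'
from h import *
st(); go([614.5,-82,57],82.5)
p,d=crop("side","s18",270,110,400,220,5)
p,d=crop("top","t18",320,155,480,295,4)
E
```

```text
clock: 22.55
eef_pos: [612.6, -73.1, 145.7]
ee_rot: [-0.19, -3.135, -0.002]
ft_force: [0.7, 0.1, 0.3]
finger_gap: 0.703
t 22.55 tcp [612.6 -73.1 145.7] q [ 0.42  0.34 -0.42  1.63  0.14  1.2   1.42] F [0.7 0.1 0.3] gap 0.703
[[-0.993, 0.121, -0.001], [0.121, 0.993, 0.001], [0.001, 0.001, -1.0]]
shift cm [-0.3  -0.88  8.87]
turn deg [ 0.07 -0.05  0.57] [ 7.0000e-02  1.1000e-01 -1.7943e+02]
```

View pics/s18.png

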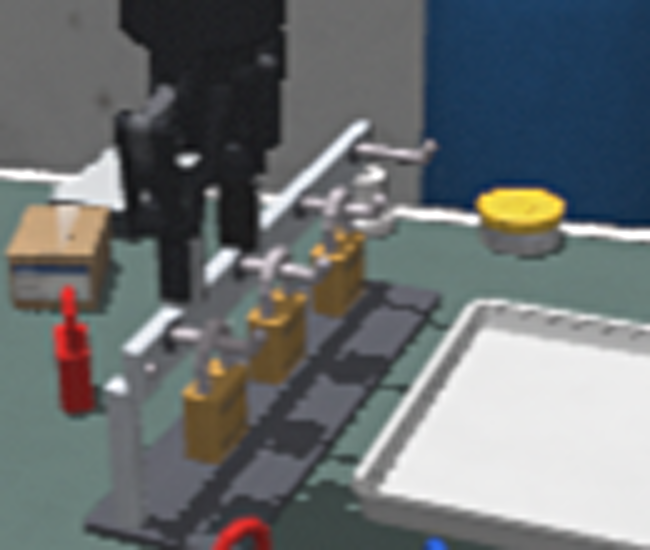

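View pics/t18.png

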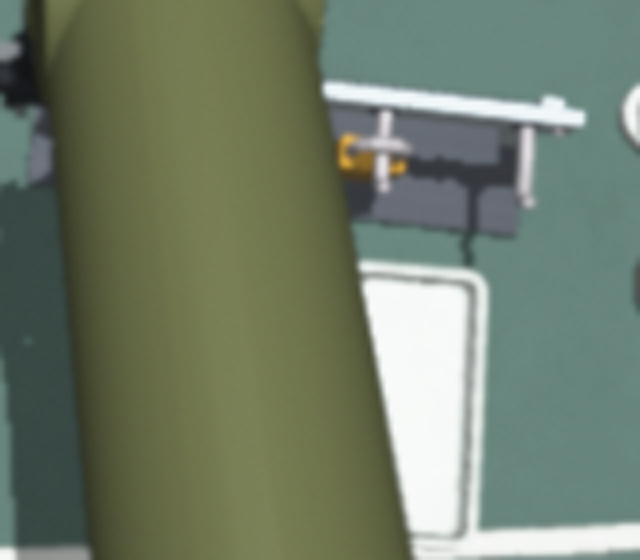

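```bash
python3 -m crank '[[[0.3,-0.3,-0.9,0.5,0,0,0.5],[0.3,0,0,0,0,0,0],[0.3,0,0,0,0,0,0]]]'
python3 - <<'E'
from h import *
st(); go([614.5,-82,57],82.5)
p,d=crop("side","s19",270,110,400,220,5)
E
```

```text
clock: 22.95
eef_pos: [614.4, -83.2, 141.2]
ee_rot: [0.206, 3.135, 0.001]
ft_force: [-0.6, -0.3, 0.4]
finger_gap: 0.699
t 22.95 tcp [614.4 -83.2 141.2] q [ 0.43  0.34 -0.41  1.63  0.15  1.2   1.42] F [-0.6 -0.3  0.4] gap 0.699
[[-0.991, 0.131, 0.0], [0.131, 0.991, 0.001], [-0.0, 0.001, -1.0]]
shift cm [0.01 0.11 8.42]
turn deg [ 0.05  0.01 -0.01] [ 1.0000e-02 -8.0000e-02  1.7999e+02]
```

View pics/s19.png

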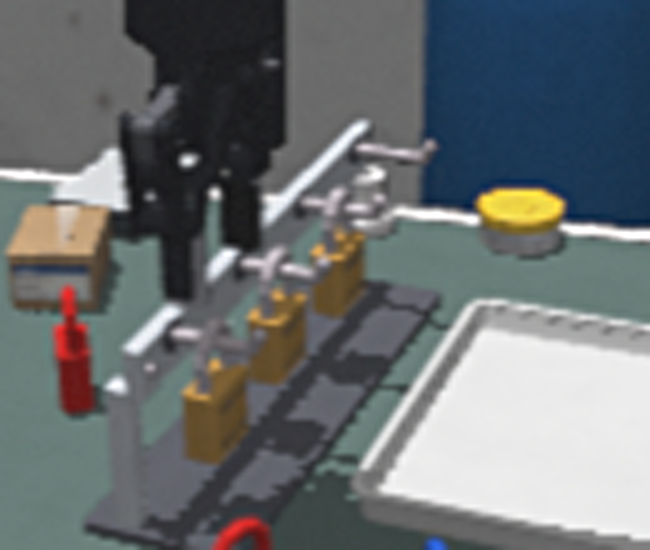

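```bash
python3 - <<'E'
from h import *
for P in ([618,-50,135],[610,-116,135],[618,-50,57],[614.5,-82,90],[614.5,-82,50],[614.5,-82,122]): print(P,((proj("side",P)-[270,110]+.5)*5-.5).round(0))
E
```

```text
[618, -50, 135] [187. 327.]
[610, -116, 135] [243. 269.]
[618, -50, 57] [194. 467.]
[614.5, -82, 90] [217. 378.]
[614.5, -82, 50] [220. 447.]
[614.5, -82, 122] [215. 322.]
```

```bash
python3 -m crank '[[[0.3,0,0.1,2,0,0,0],[0.3,0,0,2,0,0,0],[0.3,0,0,2,0,0,0],[0.3,0,0,1.5,0,0,0],[0.3,0,0,0.8,0,0,0],[0.3,0,0,0,0,0,0],[0.3,0,0,0,0,0,0]]]'
python3 - <<'E'
from h import *
st(); go([614.5,-82,57],82.5)
p,d=crop("side","s20",270,110,400,220,5)
E
```

```text
clock: 23.7
eef_pos: [615.0, -81.1, 58.6]
ee_rot: [0.203, 3.134, 0.002]
ft_force: [-0.2, 0.4, 0.1]
finger_gap: 0.7
t 23.7 tcp [615.  -81.1  58.6] q [ 0.41  0.43 -0.4   1.7   0.19  1.05  1.39] F [-0.2  0.4  0.1] gap 0.7
[[-0.992, 0.129, 0.001], [0.129, 0.992, 0.001], [-0.001, 0.001, -1.0]]
shift cm [ 0.04 -0.09  0.16]
turn deg [0.07 0.05 0.08] [-7.0000e-02  1.1000e-01 -1.7992e+02]
```

View pics/s20.png

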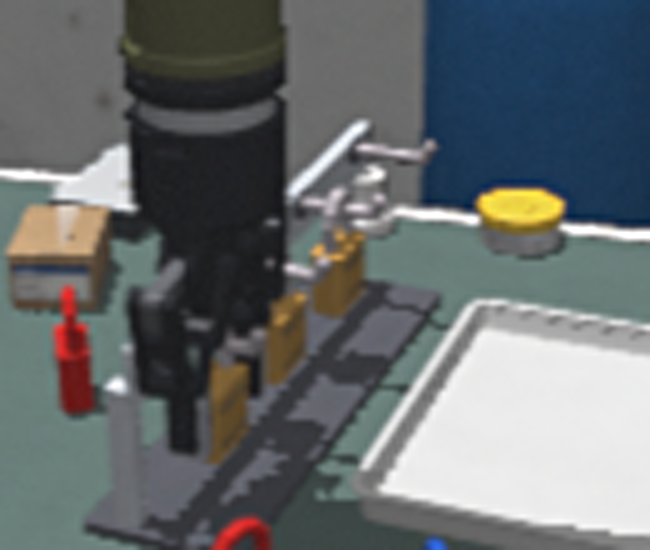

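```bash
python3 -m crank '[[[0.3,0.2,0,0.1,0,0,0],[0.3,0,0,0,0,0,0],[0.9,0,0,0,0,0,0],[0.9,0,0,0,0,0,0],[0.9,0,0,0,0,0,0],[0.9,0,0,0,0,0,0]]]' 60
python3 - <<'E'
from h import *
st()
E
```

```text
clock: 24.35
eef_pos: [613.0, -81.3, 57.4]
ee_rot: [0.204, 3.134, 0.001]
ft_force: [0.6, -0.9, 2.0]
finger_gap: 0.461
t 24.35 tcp [613.  -81.3  57.4] q [ 0.42  0.42 -0.4   1.71  0.19  1.05  1.39] F [ 0.6 -0.9  2. ] gap 0.461
[[-0.992, 0.13, 0.001], [0.13, 0.992, 0.001], [-0.001, 0.001, -1.0]]
```

```bash
python3 -m crank '[[[0.9,0,0,-0.6,0,0,0],[0.9,0,0,-0.6,0,0,0],[0.9,0,0,0,0,0,0],[0.9,0,0,0,0,0,0]]]' 
python3 - <<'E'
from h import *
st()
p,d=crop("side","s21",270,110,400,220,5)
E
```

```text
clock: 24.75
eef_pos: [612.4, -80.7, 69.0]
ee_rot: [-0.203, -3.135, -0.002]
ft_force: [-0.1, 1.0, -1.8]
finger_gap: 0.455
t 24.75 tcp [612.4 -80.7  69. ] q [ 0.42  0.41 -0.4   1.7   0.18  1.07  1.4 ] F [-0.1  1.  -1.8] gap 0.455
[[-0.992, 0.129, -0.0], [0.129, 0.992, 0.001], [0.0, 0.001, -1.0]]
```

View pics/s21.png

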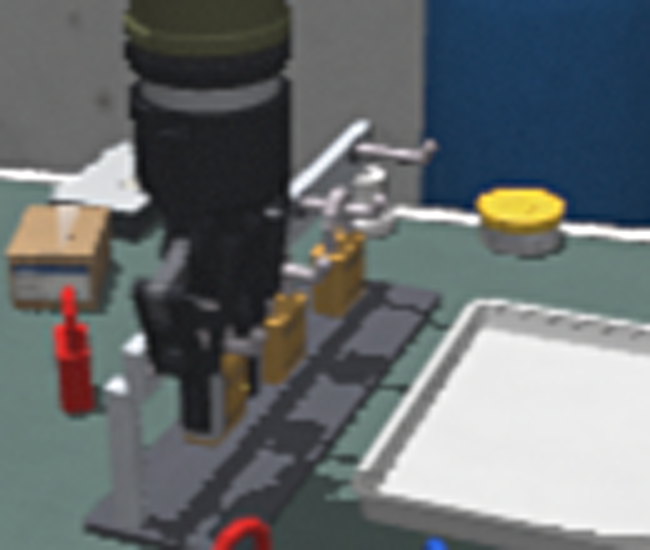

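```bash
python3 -m crank '[[[0.9,1,0,0,0,0,0],[0.9,1,0,0,0,0,0],[0.9,1,0,0,0,0,0],[0.9,1,0,0,0,0,0],[0.9,1,0,0,0,0,0],[0.9,0,0,0,0,0,0]]]' 
python3 - <<'E'
from h import *
st()
p,d=crop("side","s22",270,110,430,240,4.5)
E
```

```text
clock: 25.4
eef_pos: [561.3, -74.4, 68.9]
ee_rot: [-0.203, -3.134, -0.001]
ft_force: [0.6, -0.4, -2.0]
finger_gap: 0.456
t 25.4 tcp [561.3 -74.4  68.9] q [ 0.45  0.31 -0.42  1.83  0.15  1.03  1.41] F [ 0.6 -0.4 -2. ] gap 0.456
[[-0.992, 0.129, -0.001], [0.129, 0.992, 0.001], [0.001, 0.001, -1.0]]
```

View pics/s22.png

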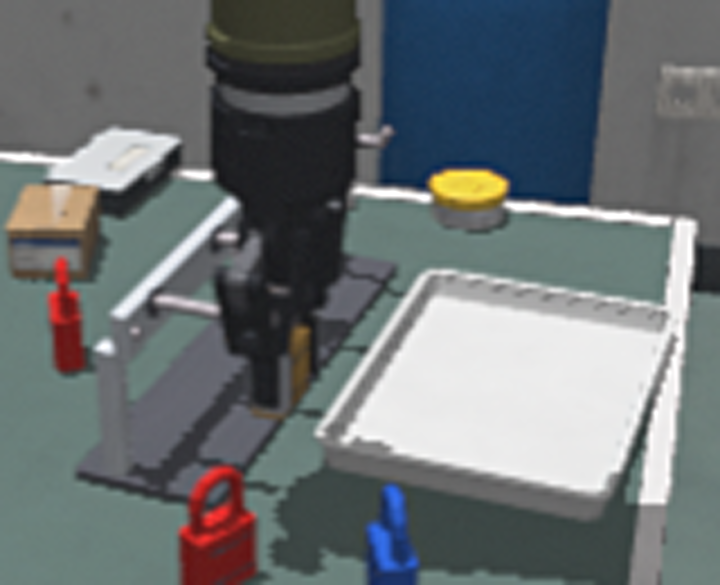

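```bash
python3 - <<'E'
from h import *
s=lambda x,y:(270+(x+.5)/4.5-.5,110+(y+.5)/4.5-.5)
Q=[onz("side",*s(*q),20).round(1) for q in((433,271),(676,335),(603,497),(319,436))]
print(Q, np.mean(Q,0).round(1)); 
d=lambda a,b:(np.linalg.norm(Q[a]-Q[b]).round(0),np.degrees(np.arctan2(*(Q[a]-Q[b])[[1,0]])).round(1))
print(d(0,1),d(3,2),d(3,0),d(2,1))
E
```

```text
[array([ 522.5, -331.8,   20. ]), array([ 356.2, -280.5,   20. ]), array([385.4, -87.2,  20. ]), array([ 550.2, -109.4,   20. ])] [ 453.6 -202.2   20. ]
(np.float64(174.0), np.float64(-17.1)) (np.float64(166.0), np.float64(-7.7)) (np.float64(224.0), np.float64(82.9)) (np.float64(195.0), np.float64(81.4))
```

```bash
python3 -m crank '[[[0.9,1,0,-2,0,0,0],[0.9,1,-1.5,-1,0,0,0],[0.9,2,-2,0,0,0,0],[0.9,2,-2,0,0,0,0],[0.9,0.9,-1.9,0,0,0,0],[0.9,0,0,0,0,0,0],[0.9,0,0,0,0,0,0]]]' 
python3 - <<'E'
from h import *
st(); go([483,-139,10])
E
```

```text
clock: 26.15
eef_pos: [485.5, -139.2, 99.3]
ee_rot: [0.205, 3.134, 0.002]
ft_force: [0.6, -0.1, -2.6]
finger_gap: 0.461
t 26.15 tcp [ 485.5 -139.2   99.3] q [ 0.59  0.15 -0.39  1.95  0.06  1.06  1.62] F [ 0.6 -0.1 -2.6] gap 0.461
[[-0.991, 0.13, 0.001], [0.13, 0.991, 0.001], [-0.001, 0.001, -1.0]]
shift cm [ 0.26 -0.02  8.93]
```

```bash
python3 -m crank '[[[0.9,0,0,2.5,0,0,0],[0.9,0,0,2.5,0,0,0],[0.9,0,0,2,0,0,0],[0.9,0,0,1,0,0,0],[0.9,0,0,0,0,0,0],[0.9,0,0,0,0,0,0]]]' 
python3 - <<'E'
from h import *
st()
p,d=crop("side","s23",330,130,450,230,5)
E
```

```text
clock: 26.75
eef_pos: [485.9, -138.4, 19.5]
ee_rot: [0.202, 3.134, 0.002]
ft_force: [-0.7, 0.5, -1.9]
finger_gap: 0.458
t 26.75 tcp [ 485.9 -138.4   19.5] q [ 0.57  0.26 -0.38  2.01  0.12  0.89  1.57] F [-0.7  0.5 -1.9] gap 0.458
[[-0.992, 0.128, 0.001], [0.128, 0.992, 0.001], [-0.001, 0.001, -1.0]]
```

View pics/s23.png

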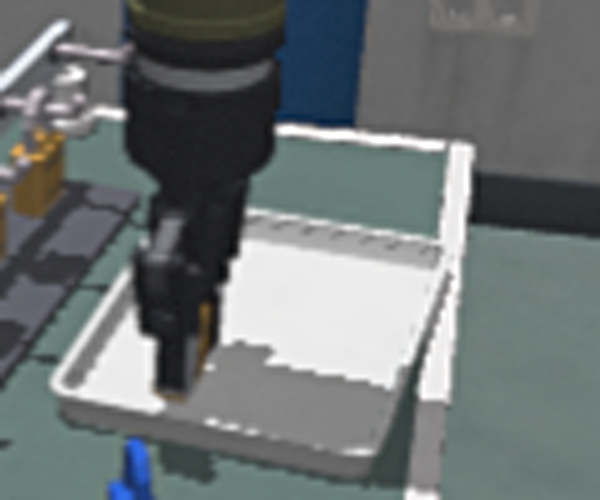

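Over the tray floor near its +y rear corner (crop (175,395)), inside the rim. I'll lower in small steps until contact.

```bash
python3 -m crank '[[[0.9,0,0,0.5,0,0,0],[0.9,0,0,0.3,0,0,0],[0.9,0,0,0,0,0,0]]]';  python3 -m crank '[[[0.9,0,0,0.15,0,0,0],[0.9,0,0,0,0,0,0]]]';python3 -m crank '[[[0.9,0,0,0.15,0,0,0],[0.9,0,0,0,0,0,0]]]'
```

```text
clock: 27.1
eef_pos: [484.7, -138.9, 10.7]
ee_rot: [-0.204, -3.134, -0.002]
ft_force: [-1.3, 0.1, -1.0]
finger_gap: 0.463
clock: 27.3
eef_pos: [485.1, -138.9, 9.6]
ee_rot: [0.204, 3.135, 0.002]
ft_force: [0.2, -0.4, -0.5]
finger_gap: 0.456
clock: 27.5
eef_pos: [485.2, -139.0, 9.5]
ee_rot: [-0.204, -3.135, -0.001]
ft_force: [-5.2, 2.0, 12.1]
finger_gap: 0.457
```

Contact. Open slowly and lift straight up.

```bash
python3 -m crank '[[[0.9,0,0,-0.1,0,0,0],[0.45,0,0,0,0,0,0],[0.4,0,0,0,0,0,0],[0.35,0,0,-1,0,0,0],[0.35,0,0,-3,0,0,0],[0.35,0,0,-4,0,0,0],[0.35,0,0,-4,0,0,0],[0.35,0,0,0,0,0,0]]]'
python3 - <<'E'
from h import *
st(); go([606,-166.2,150],82.5)
p,d=crop("side","s24",270,110,430,240,4.5)
E
```

```text
clock: 28.3
eef_pos: [489.2, -139.6, 135.4]
ee_rot: [0.202, 3.124, -0.003]
ft_force: [0.7, -0.8, -0.3]
finger_gap: 0.649
t 28.3 tcp [ 489.2 -139.6  135.4] q [ 0.6   0.11 -0.39  1.91  0.04  1.12  1.63] F [ 0.7 -0.8 -0.3] gap 0.649
[[-0.992, 0.129, 0.011], [0.129, 0.992, -0.002], [-0.011, -0.001, -1.0]]
shift cm [-11.94  -1.13  -1.33]
turn deg [-0.05  0.63  0.09] [-9.9000e-01 -8.0000e-02 -1.7991e+02]
```

View pics/s24.png

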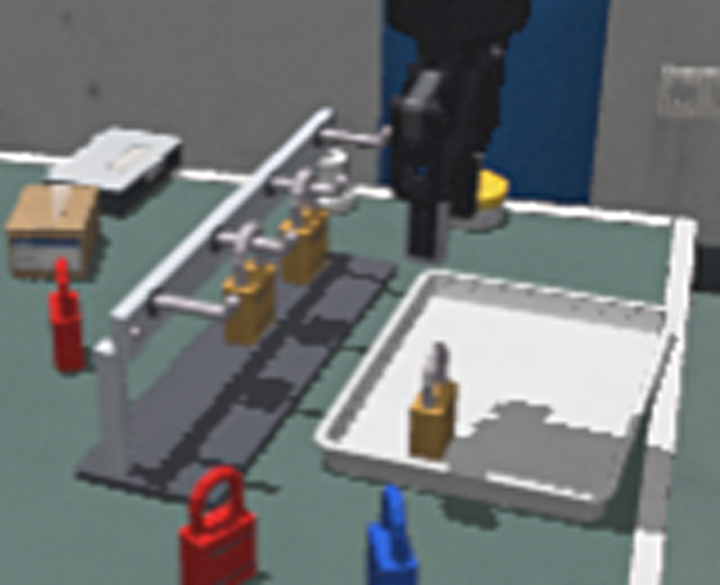

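```bash
python3 -m crank '[[[0.3,-1,0,-2,0,0.6,0],[0.3,-3,-0.3,0,0,0,0],[0.3,-3,-0.3,0,0,0,0],[0.3,-3,-0.3,0,0,0,0],[0.3,-1.9,-0.2,0,0,0,0],[0.3,0,0,0,0,0,0],[0.3,0,0,0,0,0,0]]]'
python3 - <<'E'
from h import *
st(); go([605,-166,57],82.5)
E
```

```text
clock: 29.05
eef_pos: [600.5, -164.6, 146.3]
ee_rot: [-0.202, -3.122, -0.005]
ft_force: [-0.3, -0.5, -0.9]
finger_gap: 0.702
t 29.05 tcp [ 600.5 -164.6  146.3] q [ 0.53  0.35 -0.38  1.61  0.13  1.22  1.57] F [-0.3 -0.5 -0.9] gap 0.702
[[-0.992, 0.129, -0.013], [0.129, 0.992, 0.004], [0.014, 0.002, -1.0]]
shift cm [-0.59 -0.1   8.92]
turn deg [ 0.12 -0.78  0.1 ] [   1.23    0.19 -179.89]
```

```bash
python3 -m crank '[[[0.3,-0.5,-0.1,1,0.1,-0.7,0],[0.3,0,0,1.5,0,0,0],[0.3,0,0,0,0,0,0],[0.3,0,0,0,0,0,0]]]'
python3 - <<'E'
from h import *
st(); go([605,-166,57],82.5)
p,d=crop("side","s25",270,110,400,220,5)
for P in ([608.5,-136,130],[605,-166,90],[605,-166,50]): print(P,((proj("side",P)-[270,110]+.5)*5-.5).round(0))
E
```

```text
clock: 29.45
eef_pos: [605.2, -166.8, 121.7]
ee_rot: [-0.203, -3.135, 0.001]
ft_force: [0.2, 0.5, -0.6]
finger_gap: 0.698
t 29.45 tcp [ 605.2 -166.8  121.7] q [ 0.53  0.37 -0.38  1.63  0.15  1.17  1.56] F [ 0.2  0.5 -0.6] gap 0.698
[[-0.992, 0.129, -0.0], [0.129, 0.992, -0.0], [0.0, -0.0, -1.0]]
shift cm [0.03 0.08 6.47]
turn deg [-0.03 -0.02  0.07] [ 4.0000e-02 -4.0000e-02 -1.7993e+02]
[608.5, -136, 130] [257. 261.]
[605, -166, 90] [280. 305.]
[605, -166, 50] [281. 371.]
```

View pics/s25.png

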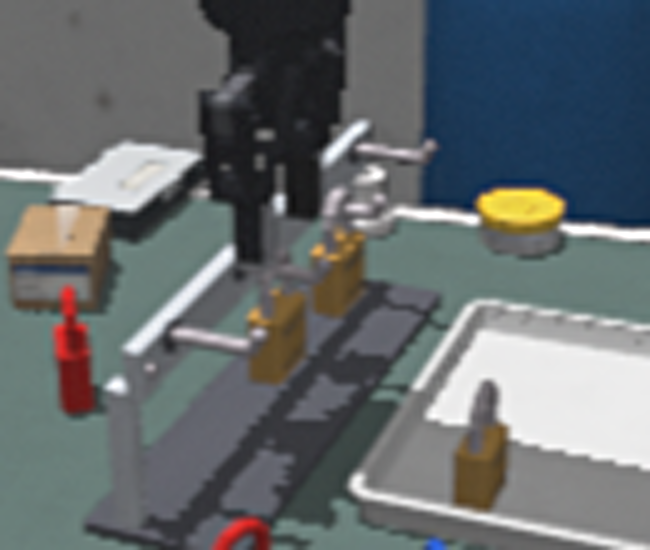

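```bash
python3 -m crank '[[[0.3,0,0,2,0,0,0],[0.3,0,0,2,0,0,0],[0.3,0,0,1.5,0,0,0],[0.3,0,0,1,0,0,0],[0.3,0,0,0,0,0,0],[0.3,0,0,0,0,0,0]]]'; python3 -m crank '[[[0.9,0,0,0,0,0,0],[0.9,0,0,0,0,0,0],[0.9,0,0,0,0,0,0],[0.9,0,0,0,0,0,0]]]' 60
python3 - <<'E'
from h import *
st()
p,d=crop("side","s26",270,110,400,220,5)
E
```

```text
clock: 30.1
eef_pos: [606.8, -167.0, 58.1]
ee_rot: [0.203, 3.133, -0.001]
ft_force: [-0.1, -0.7, 0.1]
finger_gap: 0.697
clock: 30.5
eef_pos: [607.3, -167.1, 58.8]
ee_rot: [0.203, 3.131, -0.002]
ft_force: [1.0, 0.5, 3.2]
finger_gap: 0.458
t 30.5 tcp [ 607.3 -167.1   58.8] q [ 0.52  0.44 -0.37  1.68  0.18  1.05  1.54] F [1.  0.5 3.2] gap 0.458
[[-0.992, 0.129, 0.004], [0.129, 0.992, -0.001], [-0.004, -0.001, -1.0]]
```

View pics/s26.png

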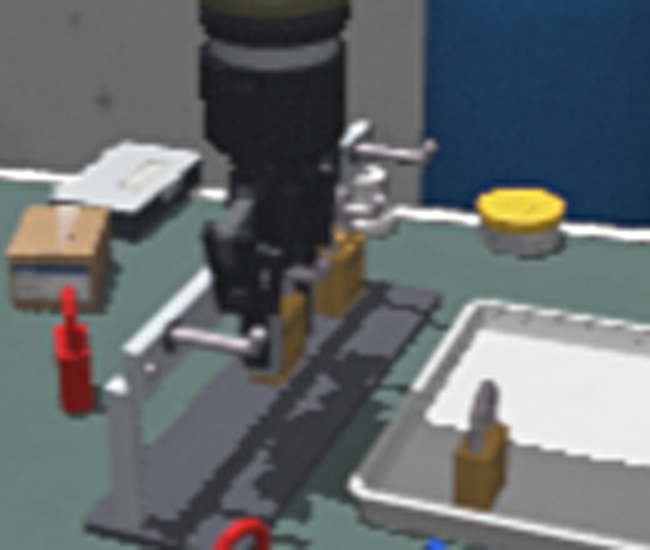

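Gripped at 40 mm (gap 0.458), block at crop (270,350). Raise 12 mm and draw off.

```bash
python3 -m crank '[[[0.9,0,0,-0.6,0,0,0],[0.9,0,0,-0.6,0,0,0],[0.9,0,0,0,0,0,0]]]' ; python3 -m crank '[[[0.9,1,0,0,0,0,0],[0.9,1,0,0,0,0,0],[0.9,1,0,0,0,0,0],[0.9,1,0,0,0,0,0],[0.9,1,0,0,0,0,0],[0.9,0,0,0,0,0,0]]]' 
python3 - <<'E'
from h import *
st(); go([430,-201,100],82.5)
p,d=crop("side","s27",270,110,430,240,4.5)
E
```

```text
clock: 30.85
eef_pos: [606.5, -167.1, 70.3]
ee_rot: [0.203, 3.133, -0.001]
ft_force: [0.5, -0.5, -1.8]
finger_gap: 0.455
clock: 31.45
eef_pos: [555.0, -160.5, 69.5]
ee_rot: [0.204, 3.135, -0.002]
ft_force: [0.2, 0.2, -0.9]
finger_gap: 0.46
t 31.45 tcp [ 555.  -160.5   69.5] q [ 0.56  0.33 -0.38  1.8   0.14  1.04  1.57] F [ 0.2  0.2 -0.9] gap 0.46
[[-0.992, 0.13, 0.0], [0.13, 0.992, -0.001], [-0.0, -0.001, -1.0]]
shift cm [11.87 -5.64 -3.05]
turn deg [-0.07  0.01  0.05] [-2.0000e-02 -1.0000e-01 -1.7995e+02]
```

View pics/s27.png

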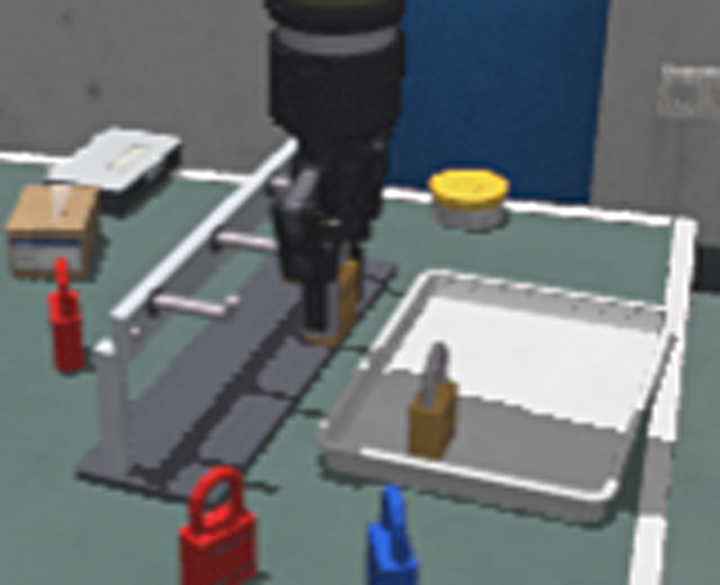

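```bash
python3 -m crank '[[[0.9,1,-1,-2,0,0,0],[0.9,2,-1,-2,0,0,0],[0.9,3,-1.5,0,0,0,0],[0.9,3,-1.5,0,0,0,0],[0.9,2.6,-0.9,0,0,0,0],[0.9,0,0,0,0,0,0],[0.9,0,0,0,0,0,0]]]' 
python3 - <<'E'
from h import *
st(); go([431,-203,10],82.5)
E
python3 -m crank '[[[0.9,0,0,2.5,0,0,0],[0.9,0,0,2.5,0,0,0],[0.9,0,0,2,0,0,0],[0.9,0,0,1,0,0,0],[0.9,0,0,0,0,0,0],[0.9,0,0,0,0,0,0]]]'
python3 - <<'E'
from h import *
st()
p,d=crop("side","s28",330,130,450,230,5)
E
```

```text
clock: 32.2
eef_pos: [434.6, -204.3, 109.9]
ee_rot: [0.204, 3.132, -0.002]
ft_force: [1.0, 0.9, -1.7]
finger_gap: 0.459
t 32.2 tcp [ 434.6 -204.3  109.9] q [ 0.72  0.07 -0.35  2.    0.03  1.07  1.8 ] F [ 1.   0.9 -1.7] gap 0.459
[[-0.992, 0.13, 0.003], [0.13, 0.992, -0.002], [-0.003, -0.001, -1.0]]
shift cm [0.4  0.09 9.99]
turn deg [-0.06  0.18  0.03] [-2.9000e-01 -1.0000e-01 -1.7997e+02]
clock: 32.8
eef_pos: [435.3, -204.0, 30.1]
ee_rot: [0.202, 3.132, -0.001]
ft_force: [0.9, -0.0, -2.0]
finger_gap: 0.455
t 32.8 tcp [ 435.3 -204.    30.1] q [ 0.7   0.19 -0.34  2.07  0.08  0.9   1.76] F [ 0.9 -0.  -2. ] gap 0.455
[[-0.992, 0.128, 0.003], [0.128, 0.992, -0.001], [-0.003, -0.001, -1.0]]
```

View pics/s28.png

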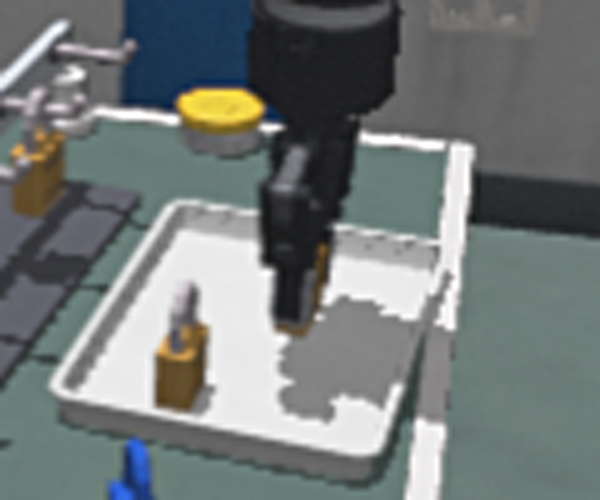

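```bash
python3 -m crank '[[[0.9,0,0,1,0,0,0],[0.9,0,0,0.6,0,0,0],[0.9,0,0,0.2,0,0,0],[0.9,0,0,0,0,0,0]]]';  python3 -m crank '[[[0.9,0,0,0.15,0,0,0],[0.9,0,0,0,0,0,0]]]'
```

```text
clock: 33.25
eef_pos: [434.0, -204.0, 11.2]
ee_rot: [0.203, 3.134, -0.001]
ft_force: [0.4, 0.5, -2.1]
finger_gap: 0.459
clock: 33.45
eef_pos: [434.3, -204.1, 10.8]
ee_rot: [0.203, 3.134, -0.002]
ft_force: [-2.2, 1.2, 5.7]
finger_gap: 0.46
```

```bash
python3 -m crank '[[[0.45,0,0,0,0,0,0],[0.4,0,0,0,0,0,0],[0.35,0,0,-1,0,0,0],[0.35,0,0,-3,0,0,0],[0.35,0,0,-4,0,0,0],[0.35,0,0,-4,0,0,0],[0.35,0,0,-2.5,0,0,0],[0.35,0,0,0,0,0,0]]]'
python3 - <<'E'
from h import *
st(); go([592.8,-249,150],82.5)
p,d=crop("side","s29",270,110,430,240,4.5)
E
```

```text
clock: 34.25
eef_pos: [436.8, -205.1, 159.9]
ee_rot: [0.203, 3.125, -0.007]
ft_force: [0.8, -0.1, -0.3]
finger_gap: 0.648
t 34.25 tcp [ 436.8 -205.1  159.9] q [ 0.73  0.02 -0.35  1.94  0.01  1.17  1.82] F [ 0.8 -0.1 -0.3] gap 0.648
[[-0.992, 0.129, 0.009], [0.129, 0.992, -0.005], [-0.01, -0.004, -1.0]]
shift cm [-16.03  -2.33   1.15]
turn deg [-0.23  0.56  0.08] [  -0.88   -0.36 -179.92]
```

View pics/s29.png

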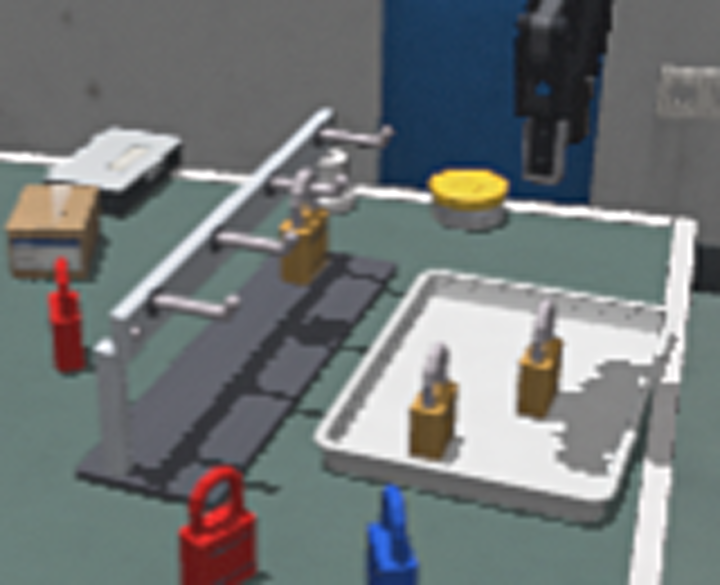

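```bash
python3 -m crank '[[[0.3,-2,-0.4,0,0,0,0],[0.3,-3.5,-0.5,0,0,0,0],[0.3,-3.5,-0.5,0,0,0,0],[0.3,-3.5,-0.5,0,0,0,0],[0.3,-2.5,-0.4,0,0,0,0],[0.3,-1,0,0,0,0,0],[0.3,0,0,0,0,0,0],[0.3,0,0,0,0,0,0]]]'
python3 - <<'E'
from h import *
st(); go([594,-250.3,120],82.5)
E
```

```text
clock: 35.1
eef_pos: [588.4, -246.9, 154.3]
ee_rot: [-0.203, -3.134, 0.0]
ft_force: [-0.6, 0.6, -0.8]
finger_gap: 0.694
t 35.1 tcp [ 588.4 -246.9  154.3] q [ 0.64  0.36 -0.35  1.57  0.13  1.23  1.7 ] F [-0.6  0.6 -0.8] gap 0.694
[[-0.992, 0.129, -0.001], [0.129, 0.992, 0.0], [0.001, -0.0, -1.0]]
shift cm [-0.61 -0.27  3.43]
turn deg [-0.   -0.05  0.09] [ 8.0000e-02 -1.0000e-02 -1.7991e+02]
```

```bash
python3 -m crank '[[[0.3,-0.6,-0.3,1.7,0,0,0],[0.3,0,0,1.7,0,0,0],[0.3,0,0,0,0,0,0],[0.3,0,0,0,0,0,0]]]'
python3 - <<'E'
from h import *
st(); go([594,-250.3,58],82.5)
p,d=crop("side","s30",290,90,400,190,5.5)
for P in ([597.5,-220,128],[594,-250,90],[594,-250,50]): print(P,((proj("side",P)-[290,90]+.5)*5.5-.5).round(0))
E
```

```text
clock: 35.5
eef_pos: [594.4, -251.2, 120.6]
ee_rot: [0.204, 3.135, -0.001]
ft_force: [-1.0, 0.3, 0.3]
finger_gap: 0.698
t 35.5 tcp [ 594.4 -251.2  120.6] q [ 0.63  0.4  -0.35  1.59  0.15  1.18  1.7 ] F [-1.   0.3  0.3] gap 0.698
[[-0.992, 0.13, 0.0], [0.13, 0.992, -0.0], [-0.0, -0.0, -1.0]]
shift cm [0.05 0.09 6.26]
turn deg [-0.03  0.01  0.06] [-1.0000e-02 -4.0000e-02 -1.7994e+02]
[597.5, -220, 128] [240. 331.]
[594, -250, 90] [261. 376.]
[594, -250, 50] [261. 445.]
```

View pics/s30.png

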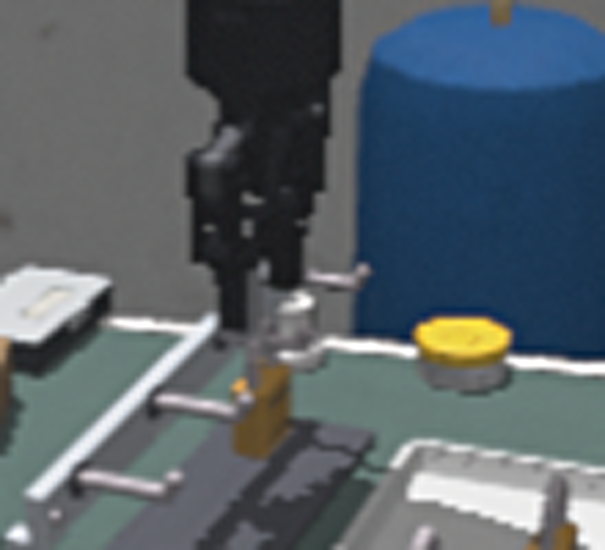

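```bash
python3 -m crank '[[[0.3,0,0,2,0,0,0],[0.3,0,0,2,0,0,0],[0.3,0,0,1.5,0,0,0],[0.3,0,0,0.8,0,0,0],[0.3,0,0,0,0,0,0],[0.3,0,0,0,0,0,0]]]'; python3 -m crank '[[[0.9,0,0,0,0,0,0],[0.9,0,0,0,0,0,0],[0.9,0,0,0,0,0,0],[0.9,0,0,0,0,0,0]]]' 60; python3 -m crank '[[[0.9,0,0,-0.6,0,0,0],[0.9,0,0,-0.6,0,0,0],[0.9,0,0,0,0,0,0]]]'
python3 - <<'E'
from h import *
st()
p,d=crop("side","s31",290,90,400,190,5.5)
E
```

```text
clock: 36.15
eef_pos: [595.9, -251.4, 58.9]
ee_rot: [0.203, 3.132, -0.002]
ft_force: [-0.0, 0.0, -0.3]
finger_gap: 0.7
clock: 36.55
eef_pos: [596.2, -251.6, 59.4]
ee_rot: [0.203, 3.132, -0.002]
ft_force: [-0.4, 1.3, 4.7]
finger_gap: 0.461
clock: 36.85
eef_pos: [595.6, -251.4, 70.9]
ee_rot: [0.203, 3.133, -0.002]
ft_force: [0.7, -0.5, -1.1]
finger_gap: 0.456
t 36.85 tcp [ 595.6 -251.4   70.9] q [ 0.62  0.45 -0.34  1.63  0.17  1.09  1.68] F [ 0.7 -0.5 -1.1] gap 0.456
[[-0.992, 0.129, 0.002], [0.129, 0.992, -0.001], [-0.002, -0.001, -1.0]]
```

View pics/s31.png

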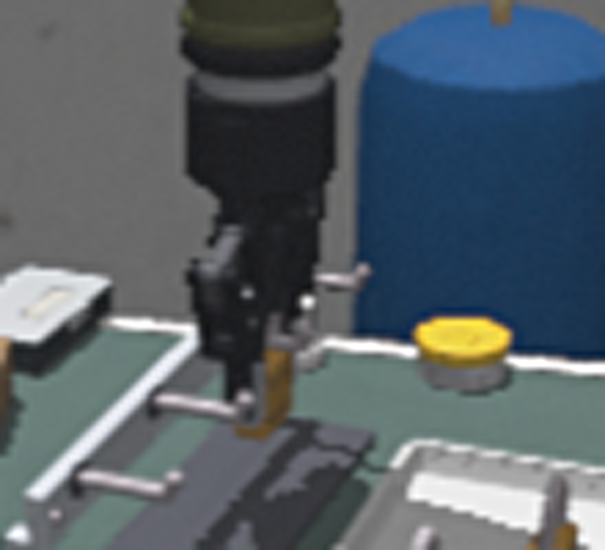

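```bash
python3 -m crank '[[[0.9,1,0,0,0,0,0],[0.9,1,0,0,0,0,0],[0.9,1,0,0,0,0,0],[0.9,1,0,0,0,0,0],[0.9,1,0,0,0,0,0],[0.9,0,0,0,0,0,0],[0.9,0,0,0,0,0,0]]]' 
python3 - <<'E'
from h import *
st(); go([467,-274,100],82.5)
p,d=crop("side","s32",270,110,430,240,4.5)
p,d=crop("top","t32",320,155,480,295,4)
E
```

```text
clock: 37.6
eef_pos: [545.8, -245.0, 70.4]
ee_rot: [0.204, 3.133, -0.002]
ft_force: [-0.2, -0.5, -1.2]
finger_gap: 0.465
t 37.6 tcp [ 545.8 -245.    70.4] q [ 0.67  0.36 -0.35  1.76  0.14  1.05  1.71] F [-0.2 -0.5 -1.2] gap 0.465
[[-0.992, 0.13, 0.002], [0.13, 0.992, -0.001], [-0.002, -0.001, -1.0]]
shift cm [ 7.43 -3.9  -2.97]
turn deg [-0.06  0.13  0.06] [-2.0000e-01 -9.0000e-02 -1.7994e+02]
```

View pics/s32.png

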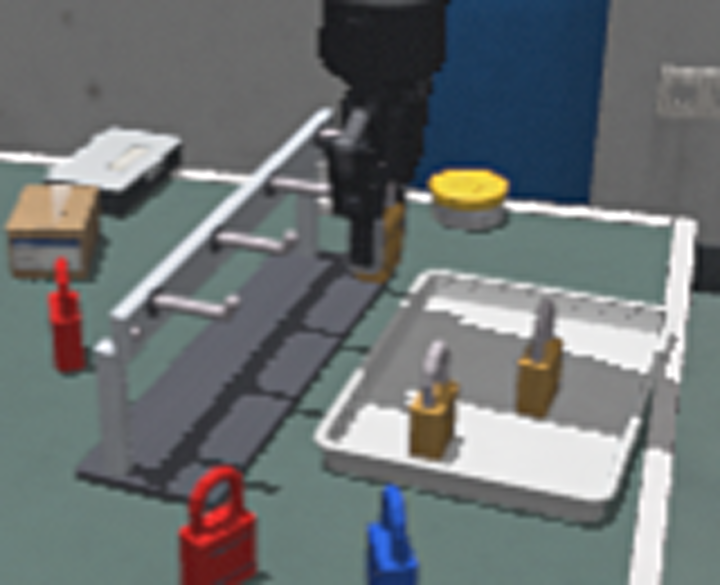

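View pics/t32.png

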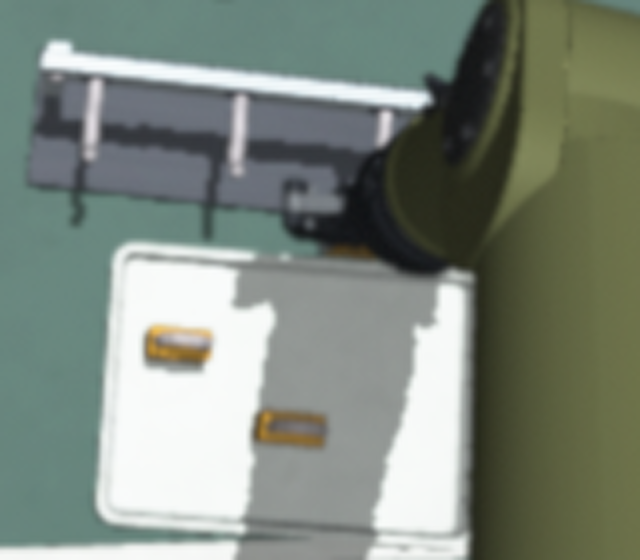

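```bash
python3 -m crank '[[[0.9,0.5,0,-2,0,0,0],[0.9,1.5,-0.5,-2,0,0,0],[0.9,2.5,-1.2,0,0,0,0],[0.9,1.9,-1.2,0,0,0,0],[0.9,0.7,-0.9,0,0,0,0],[0.9,0,0,0,0,0,0],[0.9,0,0,0,0,0,0]]]' 
python3 - <<'E'
from h import *
st(); go([467,-274,12],82.5)
E
python3 -m crank '[[[0.9,0,0,2.5,0,0,0],[0.9,0,0,2.5,0,0,0],[0.9,0,0,2,0,0,0],[0.9,0,0,1,0,0,0],[0.9,0,0,0,0,0,0],[0.9,0,0,0,0,0,0]]]'
python3 - <<'E'
from h import *
st()
p,d=crop("side","s33",330,130,450,230,5)
E
```

```text
clock: 38.4
eef_pos: [471.5, -273.0, 110.1]
ee_rot: [0.203, 3.132, -0.0]
ft_force: [-0.7, 0.9, -1.0]
finger_gap: 0.459
t 38.4 tcp [ 471.5 -273.   110.1] q [ 0.77  0.21 -0.33  1.85  0.08  1.09  1.86] F [-0.7  0.9 -1. ] gap 0.459
[[-0.992, 0.129, 0.003], [0.129, 0.992, -0.0], [-0.003, -0.0, -1.0]]
shift cm [ 0.46 -0.16  9.81]
turn deg [-0.    0.15  0.08] [-2.4000e-01 -1.0000e-02 -1.7992e+02]
clock: 39.0
eef_pos: [471.6, -273.1, 30.6]
ee_rot: [0.202, 3.133, -0.001]
ft_force: [-0.0, -0.7, -1.0]
finger_gap: 0.455
t 39.0 tcp [ 471.6 -273.1   30.6] q [ 0.76  0.31 -0.32  1.92  0.12  0.93  1.82] F [-0.  -0.7 -1. ] gap 0.455
[[-0.992, 0.128, 0.002], [0.128, 0.992, -0.001], [-0.003, -0.001, -1.0]]
```

View pics/s33.png

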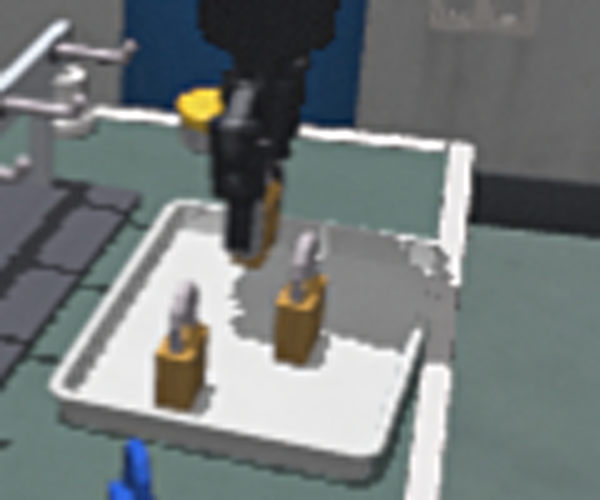

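```bash
python3 -m crank '[[[0.9,0,0,1,0,0,0],[0.9,0,0,0.6,0,0,0],[0.9,0,0,0.2,0,0,0],[0.9,0,0,0,0,0,0]]]';  python3 -m crank '[[[0.9,0,0,0.15,0,0,0],[0.9,0,0,0,0,0,0]]]'
```

```text
clock: 39.45
eef_pos: [470.4, -273.3, 11.8]
ee_rot: [0.203, 3.134, -0.001]
ft_force: [-0.3, -0.0, -1.3]
finger_gap: 0.457
clock: 39.65
eef_pos: [470.7, -273.5, 11.5]
ee_rot: [0.203, 3.133, -0.002]
ft_force: [-2.0, -0.0, 4.1]
finger_gap: 0.456
```

```bash
python3 -m crank '[[[0.45,0,0,0,0,0,0],[0.4,0,0,0,0,0,0],[0.35,0,0,-1,0,0,0],[0.35,0,0,-3,0,0,0],[0.35,0,0,-4,0,0,0],[0.35,0,0,-4,0,0,0],[0.35,0,0,-4,0,0,0],[0.35,0,0,-4,0,0,0]]]';python3 -m crank '[[[0.35,0,-4,-2,0,0,0],[0.35,0,-4,0,0,0,0],[0.35,0,-4,0,0,0,0],[0.35,0,-4,0,0,0,0],[0.35,0,-4,0,0,0,0],[0.35,0,-4,0,0,0,0],[0.35,0,0,0,0,0,0],[0.35,0,0,0,0,0,0]]]'
python3 - <<'E'
from h import *
st()
p,d=read_camera("side"); cv2.imwrite("pics/s34.png",p[:,:,::-1])
p,d=read_camera("top"); cv2.imwrite("pics/t34.png",p[:,:,::-1])
E
```

```text
clock: 40.45
eef_pos: [470.2, -273.0, 213.1]
ee_rot: [0.203, 3.133, -0.002]
ft_force: [1.4, -0.5, -1.0]
finger_gap: 0.652
clock: 41.25
eef_pos: [438.6, -511.8, 230.6]
ee_rot: [0.207, 3.133, 0.0]
ft_force: [0.1, 1.1, -0.3]
finger_gap: 0.652
t 41.25 tcp [ 438.6 -511.8  230.6] q [ 0.97  0.38 -0.19  1.38  0.07  1.39  2.21] F [ 0.1  1.1 -0.3] gap 0.652
[[-0.991, 0.131, 0.001], [0.131, 0.991, 0.0], [-0.001, 0.0, -1.0]]
```

View pics/s34.png

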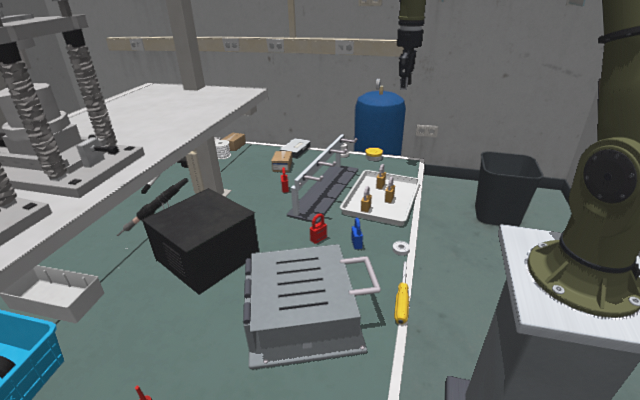

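View pics/t34.png

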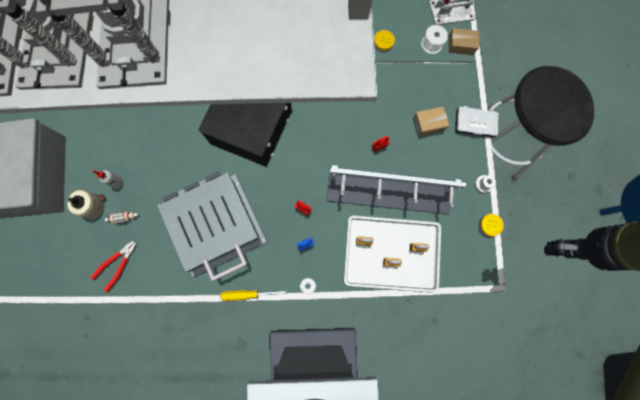

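```bash
python3 - <<'E'
from h import *
for n,b in(("side",(240,240,385,365)),("top",(155,165,270,285))):
    a=cv2.imread(f"pics/{n}0.png").astype(int);c=cv2.imread(f"pics/{'s' if n=='side' else 't'}34.png").astype(int)
    m=np.abs(a-c).sum(2)[b[1]:b[3],b[0]:b[2]]; print(n,(m>60).sum(),m.max())
print(hand_in())
E
```

```text
side 0 51
top 0 8
the job is handed in; nothing more can be done
None
```

The job is done and handed in at about 41 s of the 210 s allowed. The station gave no verdict.

- **Pulley:** I swung the guard up by its handle, gripped the pulley by its rim and turned it about 94° clockwise. After release, both cameras put the mark within about 0.5° of the pointer; that is as fine as I could read it. I did not look under the guard again once it was shut.
- **Guard:** I closed it onto its stop, felt as about 22 N on the wrist. In the final pictures the drive area matches the start pictures in both views, so the guard looks fully shut.
- **Padlocks:** three brass padlocks were on the rail; the fourth peg was empty from the start. I lifted each one off after the guard was shut and set it down. The last pictures show all four pegs empty and all three padlocks standing upright inside the tray.
- **Everything else:** I left the red and blue padlocks alone. I saw no shift of the tray and no slackening of the grip. The gripper was clear of everything at hand-in.

No final check failed or disagreed. The two cameras did differ by a few millimetres on the first mark position, so I set the final alignment by comparing mark and pointer in the same picture.

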